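# Find the hidden index notch with the drop-in stop and bring the soap up to it

## Task

Set up the tagging jig: lift the steel drop-in stop from its parking pocket at the right-hand end of the rail, put its foot down through the entry window of the rail's T-slot with the plate still over the wooden bed, and drag it left along the slit, upright and with light pressure, until the foot drops into the hidden index notch; leave it there fully home, flange flat on the rail. Then slide the kraft-wrapped bar of soap along the front of the rail until it lies square to the rail and rests against the stop plate. Force neither the stop in the rail nor the soap on the stop, and leave everything else as it stands.

Things in the scene. Friction and masses are not known exactly. Their poses are not given: they have to be found in the camera images.
- jig: Fixed tagging jig: plywood bed (top z 10 mm, x -105 to -18) and an aluminium rail on it. Origin on the table under the middle of the rail, the slit's zero; y along the rail, to the robot's left, x across it, away from the robot, z up. Rail: y -175 to +180, x -18 to +18, top z 50 mm; its front face x = -18 is the soap's fence. Flat screw heads, 3 mm high, on its top at y -95, +90, +110.
- slot (a point): Zero point of the rail's T-slot, on the rail's top (z), axes as the jig. A 7.5 mm slit in the 13 mm thick top, y -47 to +62; below it two flat ledges, 22 mm under the rail's top, carry the stop's foot. One notch, 27.5 mm long and 10 mm deeper, crosses both ledges, centred anywhere from y -30 to +30, covered by the rail's top: to be found by feel. The foot drops in only within 1.7 mm of its centre.
- window (a point): Centre of the entry window of the T-slot, on the rail's top, 61 mm right (-y) of the slot's zero: 22 mm (x) by 28 mm (y). The foot goes in here straight down to the ledges, 22 mm under the rail's top, then slides left (+y) along the slit. Under the slit it can be raised 3 mm off the ledges at most, and comes out only by the window.
- pocket (a point): Centre of the mouth of the parking pocket near the right-hand end of the rail, on the rail's top, 153 mm right (-y) of the slot's zero; 22 mm (x) by 27.5 mm (y), 32 mm deep.
- stop_grip (a point): Centre of the grip of the drop-in stop, a loose steel part, 0.12 to 0.26 kg; y along the rail, z up, plate on its -x side. Grip block: 18 (y) x 26 (x) x 36 mm high. Under it a 6 mm flange, 30 (y) x 32 mm (x), its underside 24 mm below this point. The point is 24 mm above the rail's top when the stop is home (as it starts, parked), 32 mm when the foot stands on the ledges.
- stop_foot (a point): Centre of the underside of the stop's T-foot, straight below the grip: 24 (y) x 19 (x) x 6 mm high, its underside 30 mm below the flange, 54 mm below the grip's centre; its last 2.5 mm are stepped in to 21 x 18 mm as a lead. The stem between flange and foot is 20 (y) x 5 mm (x) with rounded noses.
- stop_plate (a point): Centre of the stop plate, which hangs over the bed 46 mm in front of the grip's axis (-x): 6 mm thick (y), 52 mm wide (x), 43 mm high; its foot is 7 mm above the bed when the stop is home.
- soap_mid (a point): Centre of the kraft-wrapped bar of soap with a pale band, 75 mm long (y, along the rail) by 52 mm (x, across the rail) by 35 mm high, loose, 0.11 to 0.22 kg, lying flat on the jig's bed at the left-hand end, up to 6 mm in front of the rail; it slides on the bed.
- tin_tall: Bystander: round tin 68 mm wide, 100 mm high, behind the jig; origin under its centre.
- tin_small: Bystander: round tin 52 mm wide, 60 mm high, behind the jig; origin under its centre.
- cup: Bystander: white cup 70 x 86 mm, 51 mm high, near left; origin under its centre.

How it is judged:
By the outcome, as a careful person would: the job done as asked, in the order asked, and still so for the second after the job is handed in, with the robot touching nothing.
It also fails if it takes over 72 s, if anything falls off the work surface, if the arm or the gripper's body presses on something with over 40 N, if the wrist force passes 120 N, or if a joint passes its speed limit or range.

## Robot

A 7-joint arm with a two-finger parallel gripper is mounted at the origin on the work surface; the furniture and walls round the work are solid. World frame = base frame: x ahead of the robot, y to its left, z up, the work surface at z = 0. Lengths are in m, angles in rad, forces in N, time in s.
With the tool pointing down it reaches from about 0.4 to 0.925 m from the base axis. Payload 4.1 kg.
Tool frame: the origin (TCP) lies between the finger pads; the fingertips stand manip.tcp_to_tips ahead of it and the grasp point (between the pads) lies 11 mm behind it (manip.tcp_to_tips is the distance from the TCP to the fingertips, in m); z points along the fingers, y is the direction in which the jaws open and shut (so a half turn about z gives the same grasp; the last joint's range is limited). The gripper opens to 85 mm and grips with 20 to 120 N. Pads are 22 mm wide; open, the fingers measure 114 mm over their backs; the gripper's body (76 mm by 85 mm) begins 54 mm behind the grasp point. The pads swing forward as they close: fully open they stand 13 mm farther back than shut.
Start: joints at [-0.099, 0.398, 0.045, 1.537, -0.019, 1.207, -0.051], TCP at [0.65, 0, 0.239] pointing down, gripper open.
Joint ranges: [-2.82, 2.82], [-0.49, 2.23], [-1.37, 1.46], [0, 2.46], [-1.36, 4.5], [0.23, 2], [-2.94, 2.94]. Speed limits (rad/s): [2.57, 2.57, 3.14, 3.14, 3.14, 3.14, 3.14].

## Interface

Orientations are given as [roll, pitch, yaw] about the fixed x, y, z axes, in that order (R = Rz(yaw) Ry(pitch) Rx(roll)).
In Python, from plant import observe, capture, job_done, spotter, manip gives the robot as it stands.
- The arm moves only by the tool arm_command, never from a script. Its argument "moves" is a list of rows, each an object of numbers: "wx", "wy", "wz": the turn, a rotation vector about the tool's x, y, z in degrees; "x", "y", "z": the shift along the tool's x, y, z in cm; "hand": the finger opening in cm, from 0 to 8.54. A call has exactly 5 rows; each row is the pose to reach, as a shift and turn from the pose commanded when the call began, along the tool's axes at that moment; what a row does not reach only later rows make up. A row lasts 1/10 s, in which the tool goes at most 50 mm and 8.59 degrees, less where a joint would pass 70% of its speed; a pose out of reach is approached as far as the arm can. A call with a gripper value outside its range is refused whole. The fingers move at their own pace and stop on an object; "grip_force" is the grip in N (left out, the last holds). Time passes only in rows, so rows that repeat a pose let the fingers close, or fill a call up. It gives the time, the measured TCP pose, the force and the opening at its end, in the units of the state.
- observe(): the state, without advancing time (a new reading comes with each control period).
- capture(name): name is "scene" or "side" or "wrist"; returns a dict with "frame" (420x560x3 uint8, blue, green, red), "range_z" (420x560 float32, m along the optical axis (not along the pixel's ray), 0 where there is no reading), "fx", "fy", "cx", "cy" (pixels), "distortion" ([k1, k2, p1, p2, k3] as OpenCV has them; the pictures are not rectified), "camera_from_world" (4x4, takes a point from world to camera coordinates). Camera axes: x right, y down, z forward; pixel columns grow to the right and rows downward; lengths in m; the calibration is good to about 2 mm. A picture is of the moment at which its call begins.
- job_done(): hands the job in, once; it reports no verdict.
Trained networks look in the newest picture that a camera, given by its name, has taken for a name from the list of things; names that differ only in an ending like _2 or _b are one class to them, and where a whole thing is asked for, a point or a joint stands for the part that bears it (a point fixed in the world has none). Each returns a list of dicts, best first, with "p" (0 to 1); they miss things now and then, are a little off and sometimes report something else, mostly with a low value. They report only what shows in the picture. A call takes as long as a camera call.
- spotter.recognise(camera, name): "xyz" ([x, y, z] in m, in the coordinates of the camera as it stood for that picture, good to about 4 mm: the middle of the surface that is visible of it).
The state is a dict: "t": time; "qpos": joint angles; "joint_vel": joint speeds; "joint_efforts": joint torques, N m; "ee_pos": TCP position; "eef_rot": TCP orientation; "wrist_force": force on the tool from outside, world axes, zero at the start; "torque": the same for the moment, N m; "grip_width": finger opening in m.
Only numpy, scipy, OpenCV 4.12 (cv2) and the standard library are available. Lean on these libraries where they do the work, as an engineer would, in place of code of your own. Each camera call takes 0.05 s, during which the arm holds its last target. There are 200 camera calls.

## Working session

There is one attempt and no reset: what is moved stays moved. The work goes in short steps, Python scripts to look and compute and a tool call to move; the robot and the scene stay as the last step left them, time stands still between calls to the robot, and variables do not carry over. Pictures are saved under pics/ and viewed, about 8 in all and at most 12, crops included, and the job is handed in when it is done.

Besides the shell and the picture viewer there is one more tool, called after "Emit:" as name(argument=value, ...) on one line, values as JSON. arm_command: Moves the arm, as the interface text tells. Its arguments: {"type":"object","properties":{"moves":{"type":"array","items":{"type":"object","properties":{"wx":{"type":"number"},"wy":{"type":"number"},"wz":{"type":"number"},"x":{"type":"number"},"y":{"type":"number"},"z":{"type":"number"},"hand":{"type":"number"}}}},"grip_force":{"type":"number"}},"required":["moves"]}

```bash
ls; mkdir -p pics; cat > h.py <<'E'
import numpy as np, cv2
from plant import observe, capture, job_done, spotter, manip
def toworld(c,p):
    M=np.linalg.inv(c["camera_from_world"]); return (M[:3,:3]@np.array(p).T).T+M[:3,3]
def K(c): return np.array([[c["fx"],0,c["cx"]],[0,c["fy"],c["cy"]],[0,0,1.]])
def cloud(c):
    z=c["range_z"]; v,u=np.mgrid[0:z.shape[0],0:z.shape[1]]
    n=cv2.undistortPoints(np.stack([u.ravel(),v.ravel()],1).astype(float)[:,None],K(c),np.array(c["distortion"]))[:,0]
    P=np.c_[n,np.ones(len(n))]*z.ravel()[:,None]
    W=toworld(c,P); W[z.ravel()==0]=np.nan
    return W.reshape(z.shape+(3,))
def proj(c,w):
    M=np.array(c["camera_from_world"]); r,_=cv2.Rodrigues(M[:3,:3])
    return cv2.projectPoints(np.array(w,float).reshape(-1,3),r,M[:3,3],K(c),np.array(c["distortion"]))[0][:,0]
E
python3 - <<'E'
from h import *
print(observe(), manip.tcp_to_tips)
ims=[]
for n in ["scene","side","wrist"]:
    c=capture(n); ims.append(c["frame"]); np.save(f"pics/{n}.npy",c,allow_pickle=True)
    print(n,np.round(np.linalg.inv(c["camera_from_world"]),3).tolist(),c["fx"])
    for t in ["jig","slot","window","pocket","stop_grip","stop_plate","soap_mid","tin_tall","tin_small","cup"]:
        r=spotter.recognise(n,t)
        print(t,[(np.round(toworld(c,a["xyz"]),3).tolist(),round(a["p"],2)) for a in r[:2]])
cv2.imwrite("pics/a.png",np.vstack([np.hstack(ims[:2])]))
cv2.imwrite("pics/w.png",ims[2])
a=cv2.imread("pics/a.png");cv2.imwrite("pics/a.png",cv2.resize(a,(800,300)))
E
```

```text
pics
{'t': 0.0, 'qpos': array([-0.09896923,  0.39918104,  0.04504218,  1.5378809 , -0.01868337,
        1.20685847, -0.05071609]), 'joint_vel': array([ 0.00062159,  0.00094981,  0.00082954,  0.00074546, -0.00202089,
        0.00029615,  0.0004177 ]), 'joint_efforts': array([-9.65094187e-04, -4.75129580e+01,  1.36406265e+00, -2.54227209e+01,
        1.14684159e-02,  9.53188282e-03,  3.56541250e-05]), 'ee_pos': array([ 6.49394253e-01, -6.87044910e-06,  2.38270280e-01]), 'eef_rot': array([-3.13969204e+00,  1.50973680e-04,  1.57085996e+00]), 'wrist_force': array([ 0.11094728, -0.27304162, -0.29306002]), 'torque': array([ 0.00516697,  0.0395613 , -0.04789007]), 'grip_width': 0.08535924327546049} 0.008
scene [[-0.694, -0.372, 0.616, -0.077], [-0.72, 0.346, -0.602, 0.716], [0.01, -0.861, -0.508, 0.599], [0.0, 0.0, 0.0, 1.0]] 451.7121504603142
jig [([0.566, 0.087, 0.008], 0.79)]
slot [([0.568, 0.084, 0.01], 0.79), ([0.55, -0.075, 0.054], 0.56)]
window [([0.564, 0.087, 0.013], 0.93)]
pocket [([0.566, 0.084, 0.011], 0.76)]
stop_grip [([0.55, -0.076, 0.056], 0.7)]
stop_plate [([0.547, -0.073, 0
[... 693 characters left out ...]
tall [([0.721, 0.014, 0.077], 0.63)]
tin_small [([0.703, 0.103, 0.043], 0.59)]
cup [([0.348, 0.227, 0.033], 0.8)]
wrist [[1.0, -0.0, 0.001, 0.65], [0.0, -0.96, -0.279, 0.07], [0.001, 0.279, -0.96, 0.374], [0.0, 0.0, 0.0, 1.0]] 362.8201391205545
jig [([0.567, 0.05, 0.01], 0.71)]
slot [([0.567, 0.053, 0.01], 0.92)]
window [([0.568, 0.047, 0.007], 0.95)]
pocket []
stop_grip [([0.565, -0.072, 0.059], 0.74), ([0.73, -0.006, 0.1], 0.57)]
stop_plate [([0.563, -0.077, 0.057], 0.55), ([0.714, 0.09, 0.06], 0.32)]
soap_mid [([0.573, 0.154, 0.038], 0.93), ([0.708, 0.088, 0.063], 0.6)]
tin_tall [([0.726, -0.004, 0.098], 0.58), ([0.712, 0.089, 0.063], 0.47)]
tin_small [([0.712, 0.09, 0.065], 0.97)]
cup []
```

View pics/a.png

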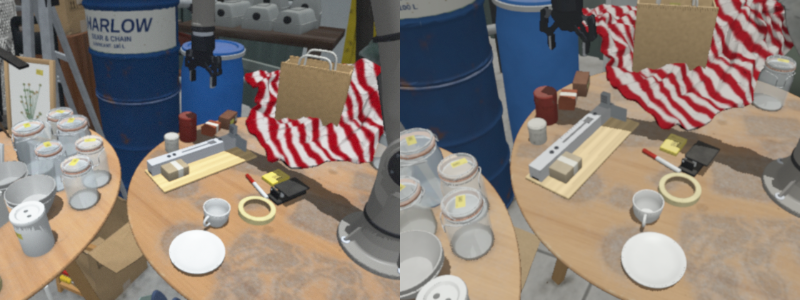

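View pics/w.png

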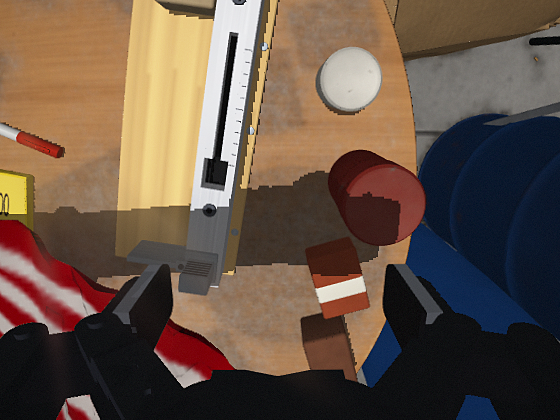

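The wrist view shows the rail running almost along world y. The slit goes from about (234,35) to (222,160), the window is at (214,172) and the stop at (195,270). The soap lies out of view at the top. Next I measure the rail axis, the features on its top and the stop.

```bash
python3 - <<'E'
from h import *
for n in ["wrist","scene","side"]:
    c=np.load(f"pics/{n}.npy",allow_pickle=True).item(); W=cloud(c)
    m=(abs(W[...,2]-.05)<.004)&(W[...,0]>.5)&(W[...,0]<.66)&(W[...,1]<.27)&(W[...,1]>-.12)
    lab=cv2.connectedComponents(m.astype(np.uint8))[1]; k=np.bincount(lab[lab>0]).argmax(); P=W[lab==k]
    r=cv2.minAreaRect((P[:,:2]*1000).astype(np.float32)); print(n,"rail",r,P[:,2].mean(),cv2.boxPoints(r).tolist())
    m=(W[...,2]>.08)&(W[...,2]<.1)&(W[...,0]>.5)&(W[...,0]<.62)&(W[...,1]<-.0)&(W[...,1]>-.12)
    P=W[m]; print("grip",len(P), cv2.minAreaRect((P[:,:2]*1000).astype(np.float32)) if len(P) else 0,np.median(P[:,2]) if len(P) else 0)
    m=(W[...,2]>.055)&(W[...,2]<.065)&(W[...,0]>.48)&(W[...,0]<.57)&(W[...,1]<-.0)&(W[...,1]>-.12)
    P=W[m]; print("plate",len(P), cv2.minAreaRect((P[:,:2]*1000).astype(np.float32)) if len(P) else 0)
    m=(abs(W[...,2]-.045)<.003)&(W[...,0]>.48)&(W[...,0]<.64)&(W[...,1]>.1)&(W[...,1]<.28)
    lab=cv2.connectedComponents(m.astype(np.uint8))[1]; 
    if lab.max(): 
      k=np.bincount(lab[lab>0]).argmax(); P=W[lab==k];print("soap",len(P),cv2.minAreaRect((P[:,:2]*1000).astype(np.float32)),P[:,2].mean())
    if n=="wrist":
        for px in [(234,35),(222,160),(207,185),(228,158),(209,158),(223,188),(207,185)]: print(px,np.round(W[px[1]-3:px[1]+4,px[0]-12:px[0]+13].reshape(-1,3).max(0),3),np.round(W[px[1],px[0]],4))
E
```

```text
wrist rail ((596.0364379882812, 23.764686584472656), (265.5379638671875, 36.70477294921875), 79.89421844482422) 0.049613101407725166 [[554.6723022460938, -103.72422790527344], [590.8076782226562, -110.1646728515625], [637.4005737304688, 151.25360107421875], [601.2651977539062, 157.6940460205078]]
grip 699 ((545.0504150390625, -86.05494689941406), (90.72862243652344, 21.52215003967285), 3.096328020095825) 0.0911850364804449
plate 498 ((538.0612182617188, -78.89542388916016), (64.23787689208984, 18.972217559814453), 3.0794565677642822)
soap 266 ((572.61669921875, 151.3146514892578), (6.457221031188965, 49.29368591308594), 88.1589126586914) 0.04328903964987405
(234, 35) [0.625 0.129 0.051] [0.6123 0.1274 0.0295]
(222, 160) [nan nan nan] [0.6009 0.0185 0.0498]
(207, 185) [ 0.595 -0.002  0.052] [ 0.5837 -0.0074  0.0374]
(228, 158) [0.614 0.023 0.051] [0.6063 0.0202 0.0491]
(209, 158) [0.6   0.023 0.051] [0.5892 0.0204 0.0498]
(223, 188) [nan nan nan] [ 0.599  -0.0102  0.0383]
(207, 185) [ 0.595 -0.002  0.052] [ 0.5837 -0.0074  0.0374]
scene rail ((600.0581665039062, 75.94670104980469), (3
[... 568 characters left out ...]
 71.84410095214844) 0.045036171032705866
side rail ((604.1441650390625, 76.14700317382812), (343.552490234375, 89.25214385986328), 70.41093444824219) 0.05041957314218068 [[504.50927734375, -70.72522735595703], [588.5955810546875, -100.6489486694336], [703.779052734375, 223.01922607421875], [619.6927490234375, 252.94296264648438]]
grip 182 ((546.0499267578125, -98.21022033691406), (97.5933837890625, 36.49798583984375), 24.59205436706543) 0.08593021873891815
plate 130 ((538.5869750976562, -73.02468872070312), (26.63022232055664, 64.15035247802734), 70.94340515136719)
soap 968 ((581.3027954101562, 184.7049560546875), (148.388427734375, 73.73902130126953), 71.63459777832031) 0.044682621654153945
```

```bash
cat >> h.py <<'E'
def rect(c,o,yaw,z,xs,ys,s=2):
    # rectified view: image right=jig x, up=jig y ; s px/mm
    X,Y=np.meshgrid(np.arange(xs[0],xs[1],1/s),np.arange(ys[1],ys[0],-1/s))
    cy,sy=np.cos(yaw),np.sin(yaw)
    w=np.stack([o[0]+(cy*X-sy*Y)/1000,o[1]+(sy*X+cy*Y)/1000,np.full(X.shape,z)],-1)
    p=proj(c,w).reshape(X.shape+(2,)).astype(np.float32)
    return cv2.remap(c["frame"],p[...,0],p[...,1],cv2.INTER_LINEAR)
E
python3 - <<'E'
from h import *
c=np.load("pics/wrist.npy",allow_pickle=True).item()
# plane intersection of window px
M=np.linalg.inv(c["camera_from_world"])
def onplane(px,z):
    n=cv2.undistortPoints(np.array([[px]],float),K(c),np.array(c["distortion"]))[0,0]
    d=M[:3,:3]@np.array([n[0],n[1],1]); return M[:3,3]+d*(z-M[2,3])/d[2]
for px in [(214,172),(209,210),(234,33),(238,2)]: print(px,onplane(px,.05))
yaw=np.deg2rad(-10.1)
o=np.array([.6036,.0665])
a=rect(c,o,yaw,.05,(-60,60),(-200,100)); b=rect(c,o,yaw,.092,(-60,60),(-200,100))
for im in(a,b):
    for k in range(-200,101,50):
        cv2.putText(im,str(k),(0,int((100-k)*2)+4),0,.4,(0,0,255)); cv2.line(im,(0,int((100-k)*2)),(12,int((100-k)*2)),(0,0,255))
    for k in range(-50,51,25): cv2.line(im,((k+60)*2,0),((k+60)*2,8),(0,0,255))
    cv2.line(im,(120,0),(120,10),(0,255,0))
cv2.imwrite("pics/r.png",np.hstack([a,b]))
g=cv2.cvtColor(a,cv2.COLOR_BGR2GRAY)
for y in [60,40,20,0,-20,-40,-55,-65]:
    row=g[int((100-y)*2)-2:int((100-y)*2)+3,60:180].mean(0); d=np.where(row<70)[0]; print(y,(d/2-30)[[0,-1]] if len(d) else None)
for x in [0,-8,8]:
    col=g[:,int((x+60)*2)-2:int((x+60)*2)+3].mean(1); d=np.where(col<70)[0]; print(x,(100-d/2).tolist()[::6])
E
```

```text
(214, 172) [0.59320695 0.00759276 0.05      ]
(209, 210) [ 0.58678708 -0.02847356  0.05      ]
(234, 33) [0.6145928  0.12563619 0.05      ]
(238, 2) [0.61838507 0.15006151 0.05      ]
60 [19.5 19.5]
40 [-2.5  3. ]
20 [-2.5  3. ]
0 [-2.5 19.5]
-20 [-2.  3.]
-40 [-2.   3.5]
-55 [-7.5 19. ]
-65 [-7.5 19.5]
0 [100.0, 97.0, 94.0, 91.0, 88.0, 58.5, 55.5, 52.5, 49.5, 46.5, 43.5, 40.5, 37.5, 34.5, 31.5, 28.5, 25.5, 22.5, 19.5, 16.5, 13.5, 10.5, 7.5, 4.5, 1.5, -1.5, -4.5, -7.5, -10.5, -13.5, -16.5, -19.5, -22.5, -25.5, -28.5, -31.5, -34.5, -37.5, -40.5, -43.5, -46.5, -49.5, -52.5, -55.5, -58.5, -61.5, -64.5, -67.5, -70.5, -96.0, -99.0, -102.0, -153.0, -156.0, -159.0, -162.5, -165.5]
-8 [100.0, 97.0, 94.0, 91.0, 88.0, -49.5, -52.5, -55.5, -58.5, -61.5, -64.5, -67.5, -151.5, -154.5, -157.5, -160.5, -164.0]
8 [100.0, 97.0, 94.0, 91.0, -48.5, -51.5, -54.5, -57.5, -60.5, -63.5, -66.5, -69.5, -152.0, -155.0]
```

View pics/r.png

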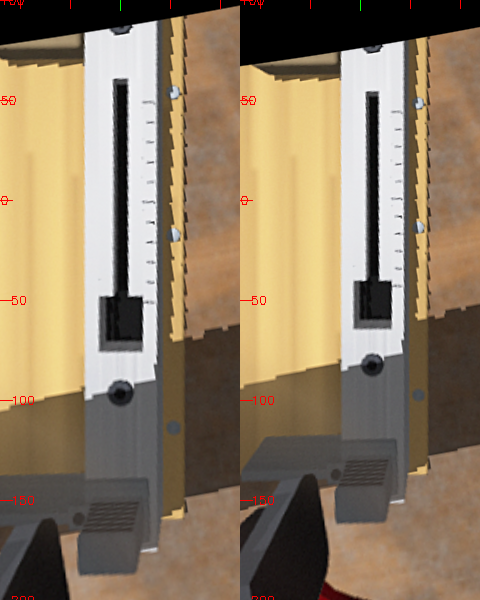

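The rectified view shows the window centre about 1.5 mm short of my guess, the slit centred, and the grip top at rail y ≈ -153, height 0.091. The rail zero is therefore about (0.6037, 0.0649) with yaw -10.1°, and the grip is at about (0.577, -0.086). Before moving I check the clearance around the stop.

```bash
python3 - <<'E'
from h import *
for n in ["wrist","scene","side"]:
    c=np.load(f"pics/{n}.npy",allow_pickle=True).item(); W=cloud(c)
    for y0 in (-.11,-.14,-.17,-.20):
        r=[]
        for x0 in np.arange(.46,.70,.04):
            m=(W[...,0]>x0)&(W[...,0]<x0+.04)&(W[...,1]>y0-.03)&(W[...,1]<y0)&(W[...,2]<.3); r.append(round(float(W[m][:,2].max()),3) if m.sum()>3 else None)
        print(n,y0,r)
E
```

```text
wrist -0.11 [0.084, 0.001, 0.09, 0.011, 0.002, 0.036]
wrist -0.14 [0.0, 0.084, 0.088, 0.077, 0.002, 0.051]
wrist -0.17 [None, 0.081, 0.082, 0.073, 0.002, 0.054]
wrist -0.2 [None, None, 0.07, 0.064, 0.002, 0.053]
scene -0.11 [0.085, 0.091, 0.093, None, None, 0.038]
scene -0.14 [0.081, 0.086, 0.088, 0.075, 0.004, 0.052]
scene -0.17 [0.074, 0.081, 0.071, 0.074, 0.004, 0.055]
scene -0.2 [0.071, 0.076, 0.066, 0.07, 0.06, 0.056]
side -0.11 [0.084, 0.088, 0.091, None, 0.004, 0.037]
side -0.14 [0.079, 0.087, 0.089, 0.078, 0.004, 0.051]
side -0.17 [0.073, 0.081, 0.081, 0.071, 0.003, 0.055]
side -0.2 [0.071, 0.075, 0.067, 0.07, 0.06, 0.054]
```

Emit:
arm_command(moves=[{"x": -1.7,"y": -1.4,"wz": -8},{"x": -3.4,"y": -2.8,"wz": -16},{"x": -5.1,"y": -4.3,"wz": -24},{"x": -6.8,"y": -5.8,"wz": -32},{"x": -8.5,"y": -7.2,"wz": -40}])

```text
$.moves[0]: bad value
```

Emit:
arm_command(moves=[{"z": 1,"wz": -8},{"z": 2,"wz": -16},{"z": 3,"wz": -24},{"z": 4,"wz": -32},{"z": 5,"wz": -40}])

```text
$.moves[0]: bad value
```

```bash
python3 - <<'E'
from h import *
s=observe(); print(s["t"],s["ee_pos"],s["eef_rot"],s["wrist_force"],s["qpos"])
c=capture("wrist"); cv2.imwrite("pics/w2.png",c["frame"]); np.save("pics/wrist2.npy",c,allow_pickle=True)
print(np.round(np.linalg.inv(c["camera_from_world"]),3).tolist())
W=cloud(c)
m=(W[...,2]>.086)&(W[...,2]<.096)&(W[...,0]>.54)&(W[...,0]<.62)&(W[...,1]<-.06)&(W[...,1]>-.12)
P=W[m]; print("grip",len(P), cv2.minAreaRect((P[:,:2]*1000).astype(np.float32)) if len(P) else 0,np.median(P[:,2]) if len(P) else 0)
E
```

```text
1.65 [6.50014245e-01 4.51776941e-05 2.39335539e-01] [3.14152191e+00 3.15688865e-05 1.57091893e+00] [-0.44113361  0.36712055  0.26644427] [-0.099022    0.39840065  0.04508329  1.53662338 -0.0186719   1.20692115
 -0.0506979 ]
[[1.0, -0.0, 0.001, 0.65], [0.0, -0.96, -0.279, 0.07], [0.001, 0.279, -0.96, 0.374], [0.0, 0.0, 0.0, 1.0]]
grip 596 ((576.5304565429688, -84.22447204589844), (18.529977798461914, 26.15991973876953), 82.29916381835938) 0.09135746964465719
```

View pics/w2.png

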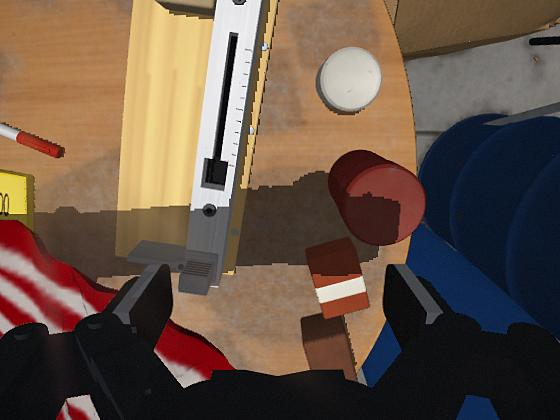

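```bash
python3 - <<'E'
from h import *
Ws=np.concatenate([cloud(np.load(f"pics/{n}.npy",allow_pickle=True).item()).reshape(-1,3) for n in ["wrist","scene","side"]])
print("x",[50+i for i in range(12)])
for y in range(-7,-17,-1):
    r=[]
    for x in range(50,62):
        m=(Ws[:,0]>x/100-.005)&(Ws[:,0]<x/100+.005)&(Ws[:,1]>y/100-.005)&(Ws[:,1]<y/100+.005)&(Ws[:,2]<.3)
        r.append(int(1000*Ws[m][:,2].max()) if m.sum()>1 else -1)
    print(y,r)
E
```

```text
x [50, 51, 52, 53, 54, 55, 56, 57, 58, 59, 60, 61]
-7 [59, 63, 63, 63, 60, 58, 94, 93, 94, 88, 51, 11]
-8 [60, 60, 62, 61, 61, 62, 93, 95, 94, 93, 51, 11]
-9 [13, 12, -1, -1, -1, 60, 93, 94, 93, 93, 33, 10]
-10 [86, 83, 78, -1, -1, -1, 56, -1, -1, 56, 11, 6]
-11 [85, 82, 82, 85, 85, -1, -1, -1, 51, 50, 11, 1]
-12 [84, 83, 82, 86, 90, 90, -1, -1, -1, 9, 9, 1]
-13 [83, 83, 84, 87, 90, 93, 90, -1, 0, 1, 1, 1]
-14 [82, 82, 84, 86, 89, 89, 89, 85, 1, 1, 1, 1]
-15 [79, 79, 80, 84, 86, 88, 86, 83, 79, 2, 1, 0]
-16 [77, 77, 81, 83, 85, 86, 83, 79, 78, 74, 1, 1]
```

Emit:
arm_command(moves=[{"x": -1.7,"y": -1.4,"z": 0,"wx": 0,"wy": 0,"wz": -8,"hand": 4},{"x": -3.4,"y": -2.8,"z": 0,"wx": 0,"wy": 0,"wz": -16,"hand": 4},{"x": -5.1,"y": -4.3,"z": 0,"wx": 0,"wy": 0,"wz": -24,"hand": 4},{"x": -6.8,"y": -5.8,"z": 0,"wx": 0,"wy": 0,"wz": -32,"hand": 4},{"x": -8.5,"y": -7.2,"z": 0,"wx": 0,"wy": 0,"wz": -40,"hand": 4}])

```text
t: 2.2
ee_pos: [0.5773, -0.0857, 0.2394]
eef_rot: [3.142, 0.0, 2.275]
wrist_force: [0.1, -0.1, 0.6]
grip_width: 0.0399
```

Emit:
arm_command(moves=[{"x": 0,"y": 0,"z": 1,"wx": 0,"wy": 0,"wz": -8,"hand": 4},{"x": 0,"y": 0,"z": 2,"wx": 0,"wy": 0,"wz": -16,"hand": 4},{"x": 0,"y": 0,"z": 3,"wx": 0,"wy": 0,"wz": -24,"hand": 4},{"x": 0,"y": 0,"z": 4,"wx": 0,"wy": 0,"wz": -32,"hand": 4},{"x": 0,"y": 0,"z": 5,"wx": 0,"wy": 0,"wz": -40,"hand": 4}])

```text
t: 2.7
ee_pos: [0.5781, -0.0851, 0.1891]
eef_rot: [3.142, 0.0, 2.973]
wrist_force: [1.0, -0.7, -0.1]
grip_width: 0.0402
```

```bash
python3 - <<'E'
from h import *
s=observe(); print(s["t"],s["ee_pos"],s["eef_rot"],s["wrist_force"],s["qpos"])
c=capture("wrist"); cv2.imwrite("pics/w2.png",c["frame"]); np.save("pics/wrist2.npy",c,allow_pickle=True)
print(np.round(np.linalg.inv(c["camera_from_world"]),3).tolist())
W=cloud(c)
m=(W[...,2]>.086)&(W[...,2]<.096)&(W[...,0]>.54)&(W[...,0]<.62)&(W[...,1]<-.06)&(W[...,1]>-.12)
P=W[m]; print("grip",len(P), cv2.minAreaRect((P[:,:2]*1000).astype(np.float32)) if len(P) else 0,np.median(P[:,2]) if len(P) else 0)
E
```

```text
2.7 [ 0.57808755 -0.08505068  0.18910047] [3.14157940e+00 4.12730596e-04 2.97274956e+00] [ 1.01429699 -0.74712295 -0.08379184] [ 0.19389424  0.32692    -0.15051217  1.75405248  0.05513307  1.06429582
  1.42644933]
[[0.168, 0.946, 0.276, 0.509], [0.986, -0.161, -0.047, -0.074], [0.0, 0.28, -0.96, 0.323], [0.0, 0.0, 0.0, 1.0]]
grip 1013 ((567.4163818359375, -99.81004333496094), (59.99034881591797, 27.765625), 61.595027923583984) 0.09155305735325622
```

View pics/w2.png

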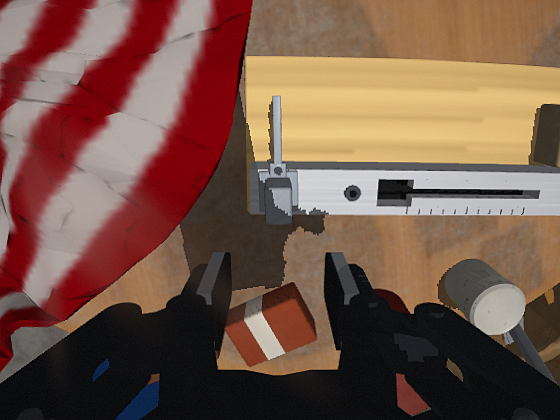

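The view shows the towel edge clear of the stop, near (235,130). The stop is at (278,195), the window at (395,192) and the slit end at (540,193). Next I refine the rail frame and the grip from here.

```bash
cat > fit.py <<'E'
from h import *
def fit(c,yaw=np.deg2rad(-10.1),o=(.6037,.0649)):
    W=cloud(c); 
    a=rect(c,o,yaw,.05,(-30,30),(-110,110),4); g=cv2.cvtColor(a,cv2.COLOR_BGR2GRAY).astype(float)
    def edge(prof,lo,hi,o0,sgn,s=4):
        d=np.gradient(cv2.GaussianBlur(prof[:,None],(1,5),0)[:,0]); i=np.argmax(sgn*d[lo:hi])+lo; return i
    for y in [50,30,10,-10,-30]:
        p=g[int((110-y)*4)-6:int((110-y)*4)+6].mean(0); 
        l=edge(p,int((30-9)*4),int(30*4),0,-1); r=edge(p,30*4,39*4,0,1); 
        e1=edge(p,4*5,4*20,0,1); e2=edge(p,4*42,4*55,0,-1)
        print("y",y,"slit x",l/4-30,r/4-30,"mid",(l+r)/8-30)
    col=g[:,118:123].mean(1); r=lambda y:int((110-y)*4)
    print("slit left end (62)",110-edge(col,r(70),r(50),0,1)/4,"window right (-75)",110-edge(col,r(-65),r(-85),0,1)/4)
    for x in(-8,8):
        cc=g[:,(30+x)*4-3:(30+x)*4+3].mean(1); print("window at x",x,"(-47)",110-edge(cc,r(-35),r(-57),0,1 if 0 else -1)/4,"(-75)",110-edge(cc,r(-65),r(-85),0,1)/4)
    return a
E
python3 - <<'E'
from fit import *
c=np.load("pics/wrist2.npy",allow_pickle=True).item(); fit(c)
W=cloud(c)
m=(W[...,2]>.087)&(W[...,2]<.096); lab=cv2.connectedComponents(m.astype(np.uint8))[1]
px=np.round(proj(c,[.5769,-.0857,.0915])[0]).astype(int); l=lab[px[1],px[0]]; P=W[lab==l]; print(px,l,len(P),cv2.minAreaRect((P[:,:2]*1000).astype(np.float32)),P.mean(0))
m=(abs(W[...,2]-.05)<.003)&(W[...,0]>.5)&(W[...,0]<.66)
lab=cv2.connectedComponents(m.astype(np.uint8))[1];k=np.bincount(lab[lab>0]).argmax(); P=W[lab==k]; print(cv2.minAreaRect((P[:,:2]*1000).astype(np.float32)))
E
```

```text
y 50 slit x -4.25 3.25 mid -0.5
y 30 slit x -4.0 3.5 mid -0.25
y 10 slit x -4.25 3.5 mid -0.375
y -10 slit x -4.25 3.25 mid -0.5
y -30 slit x -4.0 3.25 mid -0.375
slit left end (62) 61.0 window right (-75) -74.25
window at x -8 (-47) -46.25 (-75) -74.75
window at x 8 (-47) -46.75 (-75) -74.25
[277 207] 16 1002 ((575.891845703125, -84.57991027832031), (18.514917373657227, 25.294540405273438), 81.71772003173828) [ 0.57530902 -0.08454462  0.09145027]
((598.0090942382812, 35.62542724609375), (232.47764587402344, 36.9024543762207), 79.88972473144531)
```

Emit:
arm_command(moves=[{"x": 0.05,"y": 0,"z": 2,"wx": 0,"wy": 0,"wz": 0,"hand": 3},{"x": 0.1,"y": -0.05,"z": 4,"wx": 0,"wy": 0,"wz": 0,"hand": 3},{"x": 0.15,"y": -0.05,"z": 6,"wx": 0,"wy": 0,"wz": 0,"hand": 3},{"x": 0.15,"y": -0.05,"z": 7.5,"wx": 0,"wy": 0,"wz": 0,"hand": 3},{"x": 0.15,"y": -0.05,"z": 8.5,"wx": 0,"wy": 0,"wz": 0,"hand": 3}])

```text
t: 3.25
ee_pos: [0.5761, -0.0852, 0.1033]
eef_rot: [-3.141, -0.001, 2.966]
wrist_force: [-0.0, 1.2, 0.2]
grip_width: 0.0302
```

Emit:
arm_command(moves=[{"x": 0,"y": 0,"z": 1,"wx": 0,"wy": 0,"wz": 0,"hand": 3},{"x": 0,"y": 0,"z": 2,"wx": 0,"wy": 0,"wz": 0,"hand": 3},{"x": 0,"y": 0,"z": 2.8,"wx": 0,"wy": 0,"wz": 0,"hand": 3},{"x": 0,"y": 0,"z": 3.5,"wx": 0,"wy": 0,"wz": 0,"hand": 3},{"x": 0,"y": 0,"z": 3.5,"wx": 0,"wy": 0,"wz": 0,"hand": 3}])

```text
t: 3.75
ee_pos: [0.5758, -0.0851, 0.0684]
eef_rot: [-3.142, -0.002, 2.967]
wrist_force: [0.6, 1.1, -0.9]
grip_width: 0.0299
```

Emit:
arm_command(grip_force=35, moves=[{"x": 0,"y": 0,"z": 0,"wx": 0,"wy": 0,"wz": 0,"hand": 1},{"x": 0,"y": 0,"z": 0,"wx": 0,"wy": 0,"wz": 0,"hand": 1},{"x": 0,"y": 0,"z": 0,"wx": 0,"wy": 0,"wz": 0,"hand": 1},{"x": 0,"y": 0,"z": 0,"wx": 0,"wy": 0,"wz": 0,"hand": 1},{"x": 0,"y": 0,"z": 0,"wx": 0,"wy": 0,"wz": 0,"hand": 1}])

```text
t: 4.25
ee_pos: [0.5765, -0.0852, 0.0695]
eef_rot: [3.142, 0.0, 2.967]
wrist_force: [-0.8, -0.1, -1.5]
grip_width: 0.0174
```

```bash
python3 - <<'E'
from h import *
s=observe(); print(s["t"],s["ee_pos"],s["eef_rot"],s["wrist_force"],s["grip_width"],s["torque"])
E
```

```text
4.25 [ 0.57653513 -0.08524924  0.06948569] [3.14158993e+00 2.96118406e-04 2.96704704e+00] [-0.81484675 -0.08313522 -1.47658058] 0.01743898280832548 [-0.02201429  0.04120884 -0.01595213]
```

Emit:
arm_command(moves=[{"x": 0,"y": 0,"z": -0.3,"wx": 0,"wy": 0,"wz": 0,"hand": 1},{"x": 0,"y": 0,"z": -0.6,"wx": 0,"wy": 0,"wz": 0,"hand": 1},{"x": 0,"y": 0,"z": -1.2,"wx": 0,"wy": 0,"wz": 0,"hand": 1},{"x": 0,"y": 0,"z": -1.9,"wx": 0,"wy": 0,"wz": 0,"hand": 1},{"x": 0,"y": 0,"z": -2.6,"wx": 0,"wy": 0,"wz": 0,"hand": 1}])

```text
t: 4.75
ee_pos: [0.5767, -0.0852, 0.0962]
eef_rot: [3.142, 0.001, 2.967]
wrist_force: [-0.2, 0.5, -1.6]
grip_width: 0.0176
```

Emit:
arm_command(moves=[{"x": 0,"y": 0,"z": -0.8,"wx": 0,"wy": 0,"wz": 0,"hand": 1},{"x": 0,"y": 0,"z": -1.6,"wx": 0,"wy": 0,"wz": 0,"hand": 1},{"x": 0,"y": 0,"z": -2.0,"wx": 0,"wy": 0,"wz": 0,"hand": 1},{"x": 0,"y": 0,"z": -2.0,"wx": 0,"wy": 0,"wz": 0,"hand": 1},{"x": 0,"y": 0,"z": -2.0,"wx": 0,"wy": 0,"wz": 0,"hand": 1}])

```text
t: 5.25
ee_pos: [0.5763, -0.0852, 0.1153]
eef_rot: [-3.142, -0.0, 2.967]
wrist_force: [0.0, 0.3, -2.3]
grip_width: 0.0175
```

```bash
python3 - <<'E'
from fit import *
s=observe(); print(s["t"],s["ee_pos"],s["wrist_force"],s["grip_width"],s["torque"])
c=capture("wrist"); cv2.imwrite("pics/w3.png",c["frame"]); np.save("pics/wrist3.npy",c,allow_pickle=True); fit(c,o=(.6034,.0652))
W=cloud(c);g=np.array([.5765,-.0852])
m=(W[...,2]>.125)&(W[...,2]<.143)&(np.linalg.norm(W[...,:2]-g,axis=-1)<.03); P=W[m]; print(len(P),P.mean(0) if len(P) else 0)
E
```

```text
5.25 [ 0.57632739 -0.08518806  0.11525695] [ 0.01894474  0.30038845 -2.31154491] 0.017454369593873368 [0.04932272 0.0097939  0.0294873 ]
y 50 slit x -9.0 0.0 mid -4.5
y 30 slit x -9.0 0.0 mid -4.5
y 10 slit x -3.75 3.5 mid -0.125
y -10 slit x -3.75 3.5 mid -0.125
y -30 slit x -3.75 3.5 mid -0.125
slit left end (62) 70.0 window right (-75) -74.75
window at x -8 (-47) -46.75 (-75) -74.75
window at x 8 (-47) -46.75 (-75) -74.75
5345 [ 0.57123697 -0.08474253  0.1356392 ]
```

View pics/w3.png

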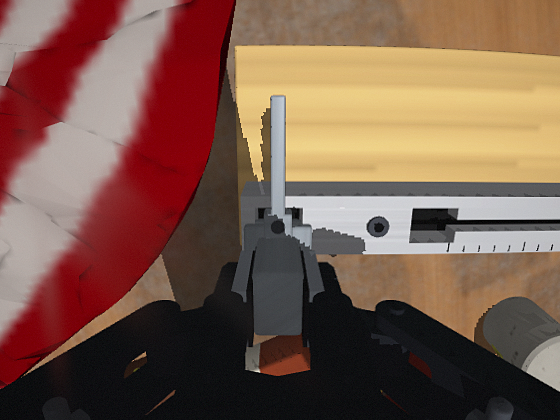

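The stop hangs free above the pocket, at about (280,270) in the picture. The window is at (435,225), and the fitted rail frame agrees within 0.3 mm. I now carry it to the window.

Emit:
arm_command(moves=[{"x": 0,"y": 1.5,"z": 0,"wx": 0,"wy": 0,"wz": 0,"hand": 1},{"x": 0,"y": 3.5,"z": 0,"wx": 0,"wy": 0,"wz": 0,"hand": 1},{"x": 0,"y": 5.5,"z": 0,"wx": 0,"wy": 0,"wz": 0,"hand": 1},{"x": -0.02,"y": 7.5,"z": 0,"wx": 0,"wy": 0,"wz": 0,"hand": 1},{"x": -0.04,"y": 9.2,"z": 0,"wx": 0,"wy": 0,"wz": 0,"hand": 1}])

```text
t: 5.8
ee_pos: [0.5928, 0.0083, 0.115]
eef_rot: [3.14, -0.001, 2.969]
wrist_force: [0.3, -0.8, -1.2]
grip_width: 0.0174
```

Emit:
arm_command(moves=[{"x": 0,"y": 0,"z": 0.4,"wx": 0,"wy": 0,"wz": 0,"hand": 1},{"x": 0,"y": 0,"z": 0.8,"wx": 0,"wy": 0,"wz": 0,"hand": 1},{"x": 0,"y": 0,"z": 1.2,"wx": 0,"wy": 0,"wz": 0,"hand": 1},{"x": 0,"y": 0,"z": 1.2,"wx": 0,"wy": 0,"wz": 0,"hand": 1},{"x": 0,"y": 0,"z": 1.2,"wx": 0,"wy": 0,"wz": 0,"hand": 1}])

```text
t: 6.3
ee_pos: [0.5926, 0.0042, 0.103]
eef_rot: [-3.141, -0.0, 2.966]
wrist_force: [0.1, 0.5, -1.1]
grip_width: 0.0172
```

```bash
python3 - <<'E'
from fit import *
s=observe(); print(s["t"],s["ee_pos"],s["eef_rot"],s["wrist_force"],s["grip_width"],s["torque"])
c=capture("wrist"); cv2.imwrite("pics/w4.png",c["frame"][150:,120:440]); np.save("pics/wrist4.npy",c,allow_pickle=True)
c=capture("scene"); f=c["frame"]; p=proj(c,[.593,.005,.06])[0].astype(int); print(p); a=cv2.resize(f[p[1]-50:p[1]+50,p[0]-65:p[0]+65],None,fx=4,fy=4)
b=cv2.imread("pics/w4.png"); b=cv2.resize(b,(480,400)); a=cv2.resize(a,(320,246)); a=cv2.copyMakeBorder(a,0,154,0,0,0)
cv2.imwrite("pics/w4.png",np.hstack([b,a]))
E
```

```text
6.3 [0.59258576 0.0042239  0.10304881] [-3.14106672e+00 -4.18286770e-04  2.96553624e+00] [ 0.12114757  0.49525788 -1.14096291] 0.017200685358238363 [0.04311815 0.03310149 0.01920175]
[296 195]
```

View pics/w4.png

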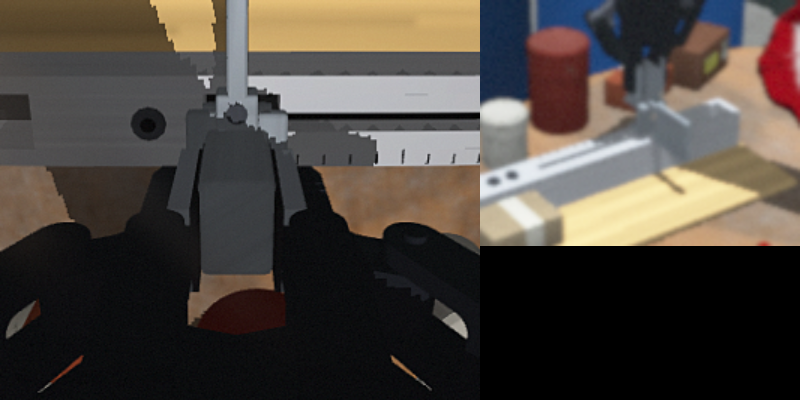

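The stop sits over the window with its plate over the bed, so I lower it.

Emit:
arm_command(moves=[{"x": 0,"y": 0.05,"z": 0.2,"wx": 0,"wy": 0,"wz": 0,"hand": 1},{"x": 0,"y": 0.05,"z": 0.4,"wx": 0,"wy": 0,"wz": 0,"hand": 1},{"x": 0,"y": 0.05,"z": 0.6,"wx": 0,"wy": 0,"wz": 0,"hand": 1},{"x": 0,"y": 0.05,"z": 0.8,"wx": 0,"wy": 0,"wz": 0,"hand": 1},{"x": 0,"y": 0.05,"z": 0.8,"wx": 0,"wy": 0,"wz": 0,"hand": 1}])

```text
t: 6.9
ee_pos: [0.5926, 0.0058, 0.0949]
eef_rot: [-3.141, -0.001, 2.967]
wrist_force: [0.5, -0.1, -1.3]
grip_width: 0.0176
```

Emit:
arm_command(moves=[{"x": 0,"y": 0,"z": 0.4,"wx": 0,"wy": 0,"wz": 0,"hand": 1},{"x": 0,"y": 0,"z": 0.8,"wx": 0,"wy": 0,"wz": 0,"hand": 1},{"x": 0,"y": 0,"z": 1.2,"wx": 0,"wy": 0,"wz": 0,"hand": 1},{"x": 0,"y": 0,"z": 1.5,"wx": 0,"wy": 0,"wz": 0,"hand": 1},{"x": 0,"y": 0,"z": 1.5,"wx": 0,"wy": 0,"wz": 0,"hand": 1}])

```text
t: 7.4
ee_pos: [0.5925, 0.0058, 0.0796]
eef_rot: [-3.141, -0.001, 2.967]
wrist_force: [-0.2, -0.9, -1.7]
grip_width: 0.0174
```

Emit:
arm_command(moves=[{"x": 0,"y": 0,"z": 0.05,"wx": 0,"wy": 0,"wz": 0,"hand": 1},{"x": 0,"y": 0,"z": 0.1,"wx": 0,"wy": 0,"wz": 0,"hand": 1},{"x": 0,"y": 0,"z": 0.15,"wx": 0,"wy": 0,"wz": 0,"hand": 1},{"x": 0,"y": 0,"z": 0.2,"wx": 0,"wy": 0,"wz": 0,"hand": 1},{"x": 0,"y": 0,"z": 0.2,"wx": 0,"wy": 0,"wz": 0,"hand": 1}])

```text
t: 7.9
ee_pos: [0.5929, 0.0058, 0.0783]
eef_rot: [-3.142, 0.0, 2.967]
wrist_force: [-1.1, -0.3, -2.7]
grip_width: 0.0174
```

Emit:
arm_command(moves=[{"x": 0,"y": 0,"z": 0.05,"wx": 0,"wy": 0,"wz": 0,"hand": 1},{"x": 0,"y": 0,"z": 0.1,"wx": 0,"wy": 0,"wz": 0,"hand": 1},{"x": 0,"y": 0,"z": 0.12,"wx": 0,"wy": 0,"wz": 0,"hand": 1},{"x": 0,"y": 0,"z": 0.12,"wx": 0,"wy": 0,"wz": 0,"hand": 1},{"x": 0,"y": 0,"z": 0.12,"wx": 0,"wy": 0,"wz": 0,"hand": 1}])

```text
t: 8.4
ee_pos: [0.593, 0.0058, 0.0774]
eef_rot: [3.142, 0.0, 2.967]
wrist_force: [-0.6, -0.2, 0.8]
grip_width: 0.0176
```

Emit:
arm_command(moves=[{"x": 0,"y": 0,"z": 0.03,"wx": 0,"wy": 0,"wz": 0,"hand": 1},{"x": 0,"y": 0,"z": 0.03,"wx": 0,"wy": 0,"wz": 0,"hand": 1},{"x": 0,"y": 0,"z": 0.03,"wx": 0,"wy": 0,"wz": 0,"hand": 1},{"x": 0,"y": 0,"z": 0.03,"wx": 0,"wy": 0,"wz": 0,"hand": 1},{"x": 0,"y": 0,"z": 0.03,"wx": 0,"wy": 0,"wz": 0,"hand": 1}])

```text
t: 8.9
ee_pos: [0.5931, 0.0058, 0.0773]
eef_rot: [-3.142, 0.0, 2.967]
wrist_force: [-2.9, 1.5, 5.3]
grip_width: 0.0175
```

Emit:
arm_command(moves=[{"x": 0,"y": 0.3,"z": -0.02,"wx": 0,"wy": 0,"wz": 0,"hand": 1},{"x": 0,"y": 0.6,"z": -0.02,"wx": 0,"wy": 0,"wz": 0,"hand": 1},{"x": 0,"y": 1.0,"z": -0.02,"wx": 0,"wy": 0,"wz": 0,"hand": 1},{"x": 0,"y": 1.4,"z": -0.02,"wx": 0,"wy": 0,"wz": 0,"hand": 1},{"x": 0,"y": 1.4,"z": -0.02,"wx": 0,"wy": 0,"wz": 0,"hand": 1}])

```text
t: 9.4
ee_pos: [0.5962, 0.0204, 0.0774]
eef_rot: [3.141, 0.002, 2.968]
wrist_force: [0.1, -1.8, 4.9]
grip_width: 0.0175
```

Emit:
arm_command(moves=[{"x": 0,"y": 0.3,"z": 0,"wx": 0,"wy": 0,"wz": 0,"hand": 1},{"x": 0,"y": 0.6,"z": 0,"wx": 0,"wy": 0,"wz": 0,"hand": 1},{"x": 0,"y": 0.9,"z": 0,"wx": 0,"wy": 0,"wz": 0,"hand": 1},{"x": 0,"y": 1.1,"z": 0,"wx": 0,"wy": 0,"wz": 0,"hand": 1},{"x": 0,"y": 1.1,"z": 0,"wx": 0,"wy": 0,"wz": 0,"hand": 1}])

```text
t: 9.9
ee_pos: [0.5977, 0.0302, 0.0773]
eef_rot: [-3.141, 0.001, 2.967]
wrist_force: [-0.8, -3.3, 5.6]
grip_width: 0.0176
```

Emit:
arm_command(moves=[{"x": 0,"y": 0.05,"z": 0,"wx": 0,"wy": 0,"wz": 0,"hand": 1},{"x": 0,"y": 0.1,"z": 0,"wx": 0,"wy": 0,"wz": 0,"hand": 1},{"x": 0,"y": 0.15,"z": 0,"wx": 0,"wy": 0,"wz": 0,"hand": 1},{"x": 0,"y": 0.2,"z": 0,"wx": 0,"wy": 0,"wz": 0,"hand": 1},{"x": 0,"y": 0.25,"z": 0,"wx": 0,"wy": 0,"wz": 0,"hand": 1}])

```text
t: 10.4
ee_pos: [0.598, 0.0319, 0.0773]
eef_rot: [-3.14, 0.001, 2.967]
wrist_force: [-0.4, -5.0, 7.3]
grip_width: 0.0173
```

Emit:
arm_command(moves=[{"x": 0,"y": 0.05,"z": 0,"wx": 0,"wy": 0,"wz": 0,"hand": 1},{"x": 0,"y": 0.1,"z": 0,"wx": 0,"wy": 0,"wz": 0,"hand": 1},{"x": 0,"y": 0.15,"z": 0,"wx": 0,"wy": 0,"wz": 0,"hand": 1},{"x": 0,"y": 0.2,"z": 0,"wx": 0,"wy": 0,"wz": 0,"hand": 1},{"x": 0,"y": 0.25,"z": 0,"wx": 0,"wy": 0,"wz": 0,"hand": 1}])

```text
t: 10.9
ee_pos: [0.5984, 0.0343, 0.0773]
eef_rot: [-3.14, 0.001, 2.967]
wrist_force: [-0.2, -5.1, 5.1]
grip_width: 0.0174
```

Emit:
arm_command(moves=[{"x": 0,"y": 0.05,"z": 0,"wx": 0,"wy": 0,"wz": 0,"hand": 1},{"x": 0,"y": 0.1,"z": 0,"wx": 0,"wy": 0,"wz": 0,"hand": 1},{"x": 0,"y": 0.15,"z": 0,"wx": 0,"wy": 0,"wz": 0,"hand": 1},{"x": 0,"y": 0.2,"z": 0,"wx": 0,"wy": 0,"wz": 0,"hand": 1},{"x": 0,"y": 0.25,"z": 0,"wx": 0,"wy": 0,"wz": 0,"hand": 1}])

```text
t: 11.4
ee_pos: [0.5988, 0.0368, 0.0773]
eef_rot: [-3.14, 0.001, 2.967]
wrist_force: [-0.6, -5.1, 5.8]
grip_width: 0.0176
```

Emit:
arm_command(moves=[{"x": 0,"y": 0.05,"z": -0.01,"wx": 0,"wy": 0,"wz": 0,"hand": 1},{"x": 0,"y": 0.1,"z": -0.01,"wx": 0,"wy": 0,"wz": 0,"hand": 1},{"x": 0,"y": 0.15,"z": -0.01,"wx": 0,"wy": 0,"wz": 0,"hand": 1},{"x": 0,"y": 0.2,"z": -0.01,"wx": 0,"wy": 0,"wz": 0,"hand": 1},{"x": 0,"y": 0.25,"z": -0.01,"wx": 0,"wy": 0,"wz": 0,"hand": 1}])

```text
t: 11.9
ee_pos: [0.5992, 0.0394, 0.0774]
eef_rot: [-3.141, 0.001, 2.967]
wrist_force: [-0.7, -4.6, 4.8]
grip_width: 0.0176
```

Emit:
arm_command(moves=[{"x": 0,"y": 0.05,"z": 0,"wx": 0,"wy": 0,"wz": 0,"hand": 1},{"x": 0,"y": 0.1,"z": 0,"wx": 0,"wy": 0,"wz": 0,"hand": 1},{"x": 0,"y": 0.15,"z": 0,"wx": 0,"wy": 0,"wz": 0,"hand": 1},{"x": 0,"y": 0.2,"z": 0,"wx": 0,"wy": 0,"wz": 0,"hand": 1},{"x": 0,"y": 0.25,"z": 0,"wx": 0,"wy": 0,"wz": 0,"hand": 1}])

```text
t: 12.4
ee_pos: [0.5996, 0.0419, 0.0774]
eef_rot: [-3.14, 0.001, 2.967]
wrist_force: [-0.7, -4.6, 5.0]
grip_width: 0.0172
```

Emit:
arm_command(moves=[{"x": 0,"y": 0.05,"z": 0,"wx": 0,"wy": 0,"wz": 0,"hand": 1},{"x": 0,"y": 0.1,"z": 0,"wx": 0,"wy": 0,"wz": 0,"hand": 1},{"x": 0,"y": 0.15,"z": 0,"wx": 0,"wy": 0,"wz": 0,"hand": 1},{"x": 0,"y": 0.2,"z": 0,"wx": 0,"wy": 0,"wz": 0,"hand": 1},{"x": 0,"y": 0.25,"z": 0,"wx": 0,"wy": 0,"wz": 0,"hand": 1}])

```text
t: 12.9
ee_pos: [0.6, 0.0443, 0.0774]
eef_rot: [-3.14, 0.0, 2.967]
wrist_force: [0.1, -5.3, 6.8]
grip_width: 0.0176
```

Emit:
arm_command(moves=[{"x": 0,"y": 0.05,"z": 0,"wx": 0,"wy": 0,"wz": 0,"hand": 1},{"x": 0,"y": 0.1,"z": 0,"wx": 0,"wy": 0,"wz": 0,"hand": 1},{"x": 0,"y": 0.15,"z": 0,"wx": 0,"wy": 0,"wz": 0,"hand": 1},{"x": 0,"y": 0.2,"z": 0,"wx": 0,"wy": 0,"wz": 0,"hand": 1},{"x": 0,"y": 0.25,"z": 0,"wx": 0,"wy": 0,"wz": 0,"hand": 1}])

```text
t: 13.4
ee_pos: [0.6004, 0.0467, 0.0773]
eef_rot: [-3.14, 0.0, 2.967]
wrist_force: [-0.5, -4.7, 5.4]
grip_width: 0.0176
```

Emit:
arm_command(moves=[{"x": 0,"y": 0.05,"z": 0,"wx": 0,"wy": 0,"wz": 0,"hand": 1},{"x": 0,"y": 0.1,"z": 0,"wx": 0,"wy": 0,"wz": 0,"hand": 1},{"x": 0,"y": 0.15,"z": 0,"wx": 0,"wy": 0,"wz": 0,"hand": 1},{"x": 0,"y": 0.2,"z": 0,"wx": 0,"wy": 0,"wz": 0,"hand": 1},{"x": 0,"y": 0.25,"z": 0,"wx": 0,"wy": 0,"wz": 0,"hand": 1}])

```text
t: 13.9
ee_pos: [0.6009, 0.0492, 0.0774]
eef_rot: [-3.14, 0.0, 2.967]
wrist_force: [-0.9, -5.0, 6.0]
grip_width: 0.0172
```

Emit:
arm_command(moves=[{"x": 0,"y": 0.05,"z": 0,"wx": 0,"wy": 0,"wz": 0,"hand": 1},{"x": 0,"y": 0.1,"z": 0,"wx": 0,"wy": 0,"wz": 0,"hand": 1},{"x": 0,"y": 0.15,"z": 0,"wx": 0,"wy": 0,"wz": 0,"hand": 1},{"x": 0,"y": 0.2,"z": 0,"wx": 0,"wy": 0,"wz": 0,"hand": 1},{"x": 0,"y": 0.25,"z": 0,"wx": 0,"wy": 0,"wz": 0,"hand": 1}])

```text
t: 14.4
ee_pos: [0.6013, 0.0517, 0.0774]
eef_rot: [-3.14, 0.0, 2.967]
wrist_force: [-0.3, -4.2, 6.0]
grip_width: 0.0179
```

Emit:
arm_command(moves=[{"x": 0,"y": 0.05,"z": 0,"wx": 0,"wy": 0,"wz": 0,"hand": 1},{"x": 0,"y": 0.1,"z": 0,"wx": 0,"wy": 0,"wz": 0,"hand": 1},{"x": 0,"y": 0.15,"z": 0,"wx": 0,"wy": 0,"wz": 0,"hand": 1},{"x": 0,"y": 0.2,"z": 0,"wx": 0,"wy": 0,"wz": 0,"hand": 1},{"x": 0,"y": 0.25,"z": 0,"wx": 0,"wy": 0,"wz": 0,"hand": 1}])

```text
t: 14.9
ee_pos: [0.6017, 0.0541, 0.0773]
eef_rot: [-3.14, 0.0, 2.967]
wrist_force: [-1.5, -4.0, 6.1]
grip_width: 0.0177
```

Emit:
arm_command(moves=[{"x": 0,"y": 0.05,"z": 0,"wx": 0,"wy": 0,"wz": 0,"hand": 1},{"x": 0,"y": 0.1,"z": 0,"wx": 0,"wy": 0,"wz": 0,"hand": 1},{"x": 0,"y": 0.15,"z": 0,"wx": 0,"wy": 0,"wz": 0,"hand": 1},{"x": 0,"y": 0.2,"z": 0,"wx": 0,"wy": 0,"wz": 0,"hand": 1},{"x": 0,"y": 0.25,"z": 0,"wx": 0,"wy": 0,"wz": 0,"hand": 1}])

```text
t: 15.4
ee_pos: [0.6021, 0.0565, 0.0774]
eef_rot: [-3.14, 0.0, 2.967]
wrist_force: [-1.2, -4.5, 6.5]
grip_width: 0.0177
```

Emit:
arm_command(moves=[{"x": 0,"y": 0.05,"z": 0,"wx": 0,"wy": 0,"wz": 0,"hand": 1},{"x": 0,"y": 0.1,"z": 0,"wx": 0,"wy": 0,"wz": 0,"hand": 1},{"x": 0,"y": 0.15,"z": 0,"wx": 0,"wy": 0,"wz": 0,"hand": 1},{"x": 0,"y": 0.2,"z": 0,"wx": 0,"wy": 0,"wz": 0,"hand": 1},{"x": 0,"y": 0.25,"z": 0,"wx": 0,"wy": 0,"wz": 0,"hand": 1}])

```text
t: 15.9
ee_pos: [0.6026, 0.059, 0.0774]
eef_rot: [-3.14, 0.0, 2.967]
wrist_force: [-0.7, -5.3, 6.7]
grip_width: 0.0174
```

Emit:
arm_command(moves=[{"x": 0,"y": 0.05,"z": 0,"wx": 0,"wy": 0,"wz": 0,"hand": 1},{"x": 0,"y": 0.1,"z": 0,"wx": 0,"wy": 0,"wz": 0,"hand": 1},{"x": 0,"y": 0.15,"z": 0,"wx": 0,"wy": 0,"wz": 0,"hand": 1},{"x": 0,"y": 0.2,"z": 0,"wx": 0,"wy": 0,"wz": 0,"hand": 1},{"x": 0,"y": 0.25,"z": 0,"wx": 0,"wy": 0,"wz": 0,"hand": 1}])

```text
t: 16.4
ee_pos: [0.603, 0.0614, 0.0774]
eef_rot: [-3.14, 0.0, 2.967]
wrist_force: [-1.2, -3.9, 6.1]
grip_width: 0.0174
```

Emit:
arm_command(moves=[{"x": 0,"y": 0.05,"z": 0,"wx": 0,"wy": 0,"wz": 0,"hand": 1},{"x": 0,"y": 0.1,"z": 0,"wx": 0,"wy": 0,"wz": 0,"hand": 1},{"x": 0,"y": 0.15,"z": 0,"wx": 0,"wy": 0,"wz": 0,"hand": 1},{"x": 0,"y": 0.2,"z": 0,"wx": 0,"wy": 0,"wz": 0,"hand": 1},{"x": 0,"y": 0.25,"z": 0,"wx": 0,"wy": 0,"wz": 0,"hand": 1}])

```text
t: 16.9
ee_pos: [0.6034, 0.0639, 0.0773]
eef_rot: [-3.14, 0.0, 2.967]
wrist_force: [-1.0, -4.2, 5.8]
grip_width: 0.0176
```

Emit:
arm_command(moves=[{"x": 0,"y": 0.05,"z": 0,"wx": 0,"wy": 0,"wz": 0,"hand": 1},{"x": 0,"y": 0.1,"z": 0,"wx": 0,"wy": 0,"wz": 0,"hand": 1},{"x": 0,"y": 0.15,"z": 0,"wx": 0,"wy": 0,"wz": 0,"hand": 1},{"x": 0,"y": 0.2,"z": 0,"wx": 0,"wy": 0,"wz": 0,"hand": 1},{"x": 0,"y": 0.25,"z": 0,"wx": 0,"wy": 0,"wz": 0,"hand": 1}])

```text
t: 17.4
ee_pos: [0.6039, 0.0664, 0.0774]
eef_rot: [-3.14, 0.0, 2.967]
wrist_force: [-1.5, -5.0, 7.2]
grip_width: 0.0173
```

Emit:
arm_command(moves=[{"x": 0,"y": 0.05,"z": 0,"wx": 0,"wy": 0,"wz": 0,"hand": 1},{"x": 0,"y": 0.1,"z": 0,"wx": 0,"wy": 0,"wz": 0,"hand": 1},{"x": 0,"y": 0.15,"z": 0,"wx": 0,"wy": 0,"wz": 0,"hand": 1},{"x": 0,"y": 0.2,"z": 0,"wx": 0,"wy": 0,"wz": 0,"hand": 1},{"x": 0,"y": 0.25,"z": 0,"wx": 0,"wy": 0,"wz": 0,"hand": 1}])

```text
t: 17.9
ee_pos: [0.6043, 0.0688, 0.0774]
eef_rot: [-3.14, 0.0, 2.967]
wrist_force: [-1.5, -4.3, 7.1]
grip_width: 0.0172
```

Emit:
arm_command(moves=[{"x": 0,"y": 0.05,"z": 0,"wx": 0,"wy": 0,"wz": 0,"hand": 1},{"x": 0,"y": 0.1,"z": 0,"wx": 0,"wy": 0,"wz": 0,"hand": 1},{"x": 0,"y": 0.15,"z": 0,"wx": 0,"wy": 0,"wz": 0,"hand": 1},{"x": 0,"y": 0.2,"z": 0,"wx": 0,"wy": 0,"wz": 0,"hand": 1},{"x": 0,"y": 0.25,"z": 0,"wx": 0,"wy": 0,"wz": 0,"hand": 1}])

```text
t: 18.4
ee_pos: [0.6048, 0.0713, 0.0774]
eef_rot: [-3.14, 0.0, 2.967]
wrist_force: [-0.6, -4.8, 6.0]
grip_width: 0.0176
```

Emit:
arm_command(moves=[{"x": 0,"y": 0.05,"z": 0,"wx": 0,"wy": 0,"wz": 0,"hand": 1},{"x": 0,"y": 0.1,"z": 0,"wx": 0,"wy": 0,"wz": 0,"hand": 1},{"x": 0,"y": 0.15,"z": 0,"wx": 0,"wy": 0,"wz": 0,"hand": 1},{"x": 0,"y": 0.2,"z": 0,"wx": 0,"wy": 0,"wz": 0,"hand": 1},{"x": 0,"y": 0.25,"z": 0,"wx": 0,"wy": 0,"wz": 0,"hand": 1}])

```text
t: 18.9
ee_pos: [0.6052, 0.0738, 0.0773]
eef_rot: [-3.14, 0.0, 2.967]
wrist_force: [-0.7, -5.0, 5.9]
grip_width: 0.0173
```

Emit:
arm_command(moves=[{"x": 0,"y": 0.05,"z": 0,"wx": 0,"wy": 0,"wz": 0,"hand": 1},{"x": 0,"y": 0.1,"z": 0,"wx": 0,"wy": 0,"wz": 0,"hand": 1},{"x": 0,"y": 0.15,"z": 0,"wx": 0,"wy": 0,"wz": 0,"hand": 1},{"x": 0,"y": 0.2,"z": 0,"wx": 0,"wy": 0,"wz": 0,"hand": 1},{"x": 0,"y": 0.25,"z": 0,"wx": 0,"wy": 0,"wz": 0,"hand": 1}])

```text
t: 19.4
ee_pos: [0.6056, 0.0763, 0.0773]
eef_rot: [-3.14, 0.0, 2.967]
wrist_force: [-0.2, -4.7, 6.8]
grip_width: 0.0174
```

Emit:
arm_command(moves=[{"x": 0,"y": 0.05,"z": 0,"wx": 0,"wy": 0,"wz": 0,"hand": 1},{"x": 0,"y": 0.1,"z": 0,"wx": 0,"wy": 0,"wz": 0,"hand": 1},{"x": 0,"y": 0.15,"z": 0,"wx": 0,"wy": 0,"wz": 0,"hand": 1},{"x": 0,"y": 0.2,"z": 0,"wx": 0,"wy": 0,"wz": 0,"hand": 1},{"x": 0,"y": 0.25,"z": 0,"wx": 0,"wy": 0,"wz": 0,"hand": 1}])

```text
t: 19.9
ee_pos: [0.606, 0.0788, 0.0773]
eef_rot: [-3.14, 0.0, 2.967]
wrist_force: [-0.6, -4.4, 5.8]
grip_width: 0.0173
```

Emit:
arm_command(moves=[{"x": 0,"y": 0.05,"z": 0,"wx": 0,"wy": 0,"wz": 0,"hand": 1},{"x": 0,"y": 0.1,"z": 0,"wx": 0,"wy": 0,"wz": 0,"hand": 1},{"x": 0,"y": 0.15,"z": 0,"wx": 0,"wy": 0,"wz": 0,"hand": 1},{"x": 0,"y": 0.2,"z": 0,"wx": 0,"wy": 0,"wz": 0,"hand": 1},{"x": 0,"y": 0.25,"z": 0,"wx": 0,"wy": 0,"wz": 0,"hand": 1}])

```text
t: 20.4
ee_pos: [0.6065, 0.0813, 0.0772]
eef_rot: [-3.14, 0.0, 2.967]
wrist_force: [0.0, -4.5, 5.1]
grip_width: 0.0174
```

Emit:
arm_command(moves=[{"x": 0,"y": 0.05,"z": 0,"wx": 0,"wy": 0,"wz": 0,"hand": 1},{"x": 0,"y": 0.1,"z": 0,"wx": 0,"wy": 0,"wz": 0,"hand": 1},{"x": 0,"y": 0.15,"z": 0,"wx": 0,"wy": 0,"wz": 0,"hand": 1},{"x": 0,"y": 0.2,"z": 0,"wx": 0,"wy": 0,"wz": 0,"hand": 1},{"x": 0,"y": 0.25,"z": 0,"wx": 0,"wy": 0,"wz": 0,"hand": 1}])

```text
t: 20.9
ee_pos: [0.6069, 0.0839, 0.0772]
eef_rot: [-3.141, 0.0, 2.967]
wrist_force: [0.2, -3.8, 5.4]
grip_width: 0.0177
```

Emit:
arm_command(moves=[{"x": 0,"y": 0.05,"z": 0,"wx": 0,"wy": 0,"wz": 0,"hand": 1},{"x": 0,"y": 0.1,"z": 0,"wx": 0,"wy": 0,"wz": 0,"hand": 1},{"x": 0,"y": 0.15,"z": 0,"wx": 0,"wy": 0,"wz": 0,"hand": 1},{"x": 0,"y": 0.2,"z": 0,"wx": 0,"wy": 0,"wz": 0,"hand": 1},{"x": 0,"y": 0.25,"z": 0,"wx": 0,"wy": 0,"wz": 0,"hand": 1}])

```text
t: 21.4
ee_pos: [0.6072, 0.0876, 0.0769]
eef_rot: [3.141, -0.0, 2.967]
wrist_force: [-0.4, -2.5, 2.3]
grip_width: 0.0178
```

The force dropped, so the notch is probably here. I press gently to check.

Emit:
arm_command(moves=[{"x": 0,"y": 0,"z": 0.02,"wx": 0,"wy": 0,"wz": 0,"hand": 1},{"x": 0,"y": 0,"z": 0.04,"wx": 0,"wy": 0,"wz": 0,"hand": 1},{"x": 0,"y": 0,"z": 0.06,"wx": 0,"wy": 0,"wz": 0,"hand": 1},{"x": 0,"y": 0,"z": 0.06,"wx": 0,"wy": 0,"wz": 0,"hand": 1},{"x": 0,"y": 0,"z": 0.06,"wx": 0,"wy": 0,"wz": 0,"hand": 1}])

```text
t: 21.9
ee_pos: [0.6066, 0.0883, 0.076]
eef_rot: [3.14, -0.001, 2.968]
wrist_force: [-0.3, 1.4, -3.1]
grip_width: 0.0172
```

Emit:
arm_command(moves=[{"x": 0,"y": 0,"z": 0.05,"wx": 0,"wy": 0,"wz": 0,"hand": 1},{"x": 0,"y": 0,"z": 0.1,"wx": 0,"wy": 0,"wz": 0,"hand": 1},{"x": 0,"y": 0,"z": 0.15,"wx": 0,"wy": 0,"wz": 0,"hand": 1},{"x": 0,"y": 0,"z": 0.2,"wx": 0,"wy": 0,"wz": 0,"hand": 1},{"x": 0,"y": 0,"z": 0.2,"wx": 0,"wy": 0,"wz": 0,"hand": 1}])

```text
t: 22.4
ee_pos: [0.6076, 0.088, 0.0749]
eef_rot: [3.14, 0.001, 2.968]
wrist_force: [-0.5, 4.2, 0.4]
grip_width: 0.0177
```

Emit:
arm_command(moves=[{"x": 0,"y": 0.03,"z": 0,"wx": 0,"wy": 0,"wz": 0,"hand": 1},{"x": 0,"y": 0.06,"z": 0,"wx": 0,"wy": 0,"wz": 0,"hand": 1},{"x": 0,"y": 0.09,"z": 0,"wx": 0,"wy": 0,"wz": 0,"hand": 1},{"x": 0,"y": 0.12,"z": 0,"wx": 0,"wy": 0,"wz": 0,"hand": 1},{"x": 0,"y": 0.12,"z": 0,"wx": 0,"wy": 0,"wz": 0,"hand": 1}])

```text
t: 22.9
ee_pos: [0.6076, 0.0881, 0.0748]
eef_rot: [-3.142, 0.0, 2.967]
wrist_force: [-0.8, 3.6, 2.6]
grip_width: 0.0171
```

Emit:
arm_command(moves=[{"x": 0,"y": 0.03,"z": 0,"wx": 0,"wy": 0,"wz": 0,"hand": 1},{"x": 0,"y": 0.06,"z": 0,"wx": 0,"wy": 0,"wz": 0,"hand": 1},{"x": 0,"y": 0.09,"z": 0,"wx": 0,"wy": 0,"wz": 0,"hand": 1},{"x": 0,"y": 0.1,"z": 0,"wx": 0,"wy": 0,"wz": 0,"hand": 1},{"x": 0,"y": 0.1,"z": 0,"wx": 0,"wy": 0,"wz": 0,"hand": 1}])

```text
t: 23.4
ee_pos: [0.6077, 0.0884, 0.0746]
eef_rot: [-3.141, 0.0, 2.967]
wrist_force: [-1.8, 0.9, 4.0]
grip_width: 0.0175
```

```bash
python3 - <<'E'
from h import *
s=observe(); print(s["t"],s["ee_pos"],s["eef_rot"],s["wrist_force"],s["grip_width"],s["torque"])
c=capture("wrist"); np.save("pics/wrist5.npy",c,allow_pickle=True)
s=observe(); print(s["t"],s["ee_pos"],s["wrist_force"],s["torque"])
E
```

```text
23.4 [0.60772273 0.08838216 0.07460457] [-3.14058569e+00  3.13230905e-04  2.96669510e+00] [-1.78813777  0.92301395  4.04923931] 0.017490210186124254 [0.21635013 0.31806389 0.0250911 ]
23.45 [0.60769801 0.08839082 0.07459084] [-1.08787629  0.49950327  3.11245507] [0.13150405 0.31886605 0.01391626]
```

Emit:
arm_command(moves=[{"x": 0,"y": 0.03,"z": 0,"wx": 0,"wy": 0,"wz": 0,"hand": 1},{"x": 0,"y": 0.06,"z": 0,"wx": 0,"wy": 0,"wz": 0,"hand": 1},{"x": 0,"y": 0.09,"z": 0,"wx": 0,"wy": 0,"wz": 0,"hand": 1},{"x": 0,"y": 0.12,"z": 0,"wx": 0,"wy": 0,"wz": 0,"hand": 1},{"x": 0,"y": 0.12,"z": 0,"wx": 0,"wy": 0,"wz": 0,"hand": 1}])

```text
t: 23.95
ee_pos: [0.6077, 0.0889, 0.0744]
eef_rot: [-3.14, -0.0, 2.966]
wrist_force: [-0.3, -3.6, 3.1]
grip_width: 0.0175
```

Emit:
arm_command(moves=[{"x": 0,"y": 0.03,"z": -0.02,"wx": 0,"wy": 0,"wz": 0,"hand": 1},{"x": 0,"y": 0.06,"z": -0.02,"wx": 0,"wy": 0,"wz": 0,"hand": 1},{"x": 0,"y": 0.09,"z": -0.02,"wx": 0,"wy": 0,"wz": 0,"hand": 1},{"x": 0,"y": 0.09,"z": -0.02,"wx": 0,"wy": 0,"wz": 0,"hand": 1},{"x": 0,"y": 0.09,"z": -0.02,"wx": 0,"wy": 0,"wz": 0,"hand": 1}])

```text
t: 24.45
ee_pos: [0.6078, 0.0918, 0.0744]
eef_rot: [3.141, -0.0, 2.968]
wrist_force: [-0.3, -0.2, -0.8]
grip_width: 0.0174
```

Emit:
arm_command(moves=[{"x": 0,"y": 0,"z": 0.04,"wx": 0,"wy": 0,"wz": 0,"hand": 1},{"x": 0,"y": 0,"z": 0.08,"wx": 0,"wy": 0,"wz": 0,"hand": 1},{"x": 0,"y": 0,"z": 0.12,"wx": 0,"wy": 0,"wz": 0,"hand": 1},{"x": 0,"y": 0,"z": 0.16,"wx": 0,"wy": 0,"wz": 0,"hand": 1},{"x": 0,"y": 0,"z": 0.16,"wx": 0,"wy": 0,"wz": 0,"hand": 1}])

```text
t: 24.95
ee_pos: [0.608, 0.0913, 0.0731]
eef_rot: [-3.142, 0.0, 2.967]
wrist_force: [-0.7, -0.2, -1.9]
grip_width: 0.0178
```

Emit:
arm_command(moves=[{"x": 0,"y": 0,"z": 0.07,"wx": 0,"wy": 0,"wz": 0,"hand": 1},{"x": 0,"y": 0,"z": 0.14,"wx": 0,"wy": 0,"wz": 0,"hand": 1},{"x": 0,"y": 0,"z": 0.21,"wx": 0,"wy": 0,"wz": 0,"hand": 1},{"x": 0,"y": 0,"z": 0.28,"wx": 0,"wy": 0,"wz": 0,"hand": 1},{"x": 0,"y": 0,"z": 0.28,"wx": 0,"wy": 0,"wz": 0,"hand": 1}])

```text
t: 25.45
ee_pos: [0.6079, 0.0913, 0.0702]
eef_rot: [-3.142, -0.0, 2.967]
wrist_force: [0.1, -0.2, -2.3]
grip_width: 0.017
```

Emit:
arm_command(moves=[{"x": 0,"y": 0,"z": 0.03,"wx": 0,"wy": 0,"wz": 0,"hand": 1},{"x": 0,"y": 0,"z": 0.06,"wx": 0,"wy": 0,"wz": 0,"hand": 1},{"x": 0,"y": 0,"z": 0.1,"wx": 0,"wy": 0,"wz": 0,"hand": 1},{"x": 0,"y": 0,"z": 0.1,"wx": 0,"wy": 0,"wz": 0,"hand": 1},{"x": 0,"y": 0,"z": 0.1,"wx": 0,"wy": 0,"wz": 0,"hand": 1}])

```text
t: 25.95
ee_pos: [0.6081, 0.0913, 0.0695]
eef_rot: [3.142, 0.0, 2.967]
wrist_force: [-0.6, -0.3, -0.3]
grip_width: 0.0177
```

The stop has dropped 8 mm and is home, so I release it and back off.

Emit:
arm_command(moves=[{"x": 0,"y": 0,"z": 0.02,"wx": 0,"wy": 0,"wz": 0,"hand": 1},{"x": 0,"y": 0,"z": 0.02,"wx": 0,"wy": 0,"wz": 0,"hand": 1},{"x": 0,"y": 0,"z": 0,"wx": 0,"wy": 0,"wz": 0,"hand": 3.5},{"x": 0,"y": 0,"z": 0,"wx": 0,"wy": 0,"wz": 0,"hand": 3.5},{"x": 0,"y": 0,"z": 0,"wx": 0,"wy": 0,"wz": 0,"hand": 3.5}])

```text
t: 26.45
ee_pos: [0.6082, 0.0914, 0.0694]
eef_rot: [3.141, 0.001, 2.967]
wrist_force: [-0.7, 0.9, -0.2]
grip_width: 0.0348
```

Emit:
arm_command(moves=[{"x": 0,"y": 0,"z": -1,"wx": 0,"wy": 0,"wz": 0,"hand": 3.5},{"x": 0,"y": 0,"z": -3,"wx": 0,"wy": 0,"wz": 0,"hand": 3.5},{"x": 0,"y": 0,"z": -6,"wx": 0,"wy": 0,"wz": 0,"hand": 3.5},{"x": 1,"y": 0,"z": -9,"wx": 0,"wy": 0,"wz": 0,"hand": 3.5},{"x": 2,"y": 1,"z": -12,"wx": 0,"wy": 0,"wz": 0,"hand": 3.5}])

```text
t: 26.95
ee_pos: [0.59, 0.1028, 0.1912]
eef_rot: [-3.141, 0.001, 2.964]
wrist_force: [0.3, -0.3, -0.2]
grip_width: 0.035
```

```bash
python3 - <<'E'
from h import *
s=observe(); print(s["t"],s["ee_pos"],s["wrist_force"],s["grip_width"])
c=capture("wrist"); np.save("pics/wrist6.npy",c,allow_pickle=True); sc=capture("scene"); sd=capture("side")
def crop(c):
    p=proj(c,[.59,.14,.04])[0].astype(int); x=min(max(p[0]-80,0),400); y=min(max(p[1]-60,0),300); return cv2.resize(c["frame"][y:y+120,x:x+160],(360,270))
cv2.imwrite("pics/v6.png",np.hstack([cv2.resize(c["frame"],(440,330)),cv2.copyMakeBorder(np.vstack([crop(sc)]),0,60,0,0,0)]))
yaw=np.deg2rad(-10.1); o=np.array([.6034,.0652])
R=np.array([[np.cos(yaw),np.sin(yaw)],[-np.sin(yaw),np.cos(yaw)]])
for n,cc in(("wrist",c),("scene",sc),("side",sd)):
    W=cloud(cc); J=np.dstack([(W[...,:2]-o)@R.T*1000,W[...,2:]*1000])
    def box(name,b):
        m=np.ones(J.shape[:2],bool)
        for i in range(3): m&=(J[...,i]>b[2*i])&(J[...,i]<b[2*i+1])
        P=J[m]
        if len(P)>8: 
            print(n,name,len(P),"c",np.round((np.percentile(P,2,0)+np.percentile(P,98,0))/2,1),"ext",np.round(np.ptp(P,0),1),"med z",np.round(np.median(P[:,2]),1),[np.round(v,1) for v in cv2.minAreaRect(P[:,:2].astype(np.float32))])
    box("griptop",(-25,25,5,50,87,97)); box("flange",(-25,25,5,50,53,59)); box("plate",(-80,-19,15,40,55,66)); box("soap",(-90,-19,60,200,42,48))
E
```

```text
26.95 [0.59003836 0.10282663 0.19115999] [ 0.27854326 -0.26244884 -0.23517206] 0.034976364161419055
wrist griptop 971 c [-1.1 26.4 90.3] ext [26.2 18.4  7.2] med z 91.5 [array([-0.9, 26.1]), array([26.2, 18.4]), np.float64(0.0)]
wrist flange 575 c [-5.5 26.3 56.3] ext [38.6 29.8  6. ] med z 55.6 [array([-5.6, 26.1]), array([38.6, 29.7]), np.float64(0.3)]
wrist plate 632 c [-45.3  26.3  59.7] ext [52.9 11.4  5.6] med z 59.7 [array([-45.5,  26.1]), array([11.4, 52.9]), np.float64(89.7)]
wrist soap 5923 c [-47.8 115.6  43.8] ext [52.4 74.6  4.2] med z 43.8 [array([-47.9, 115.7]), array([52.4, 74.4]), np.float64(0.3)]
scene griptop 65 c [-4.1 27.2 91.2] ext [33.1 21.   7.5] med z 92.5 [array([-2.8, 26.8]), array([20.1, 32.4]), np.float64(83.6)]
scene flange 47 c [-6.  27.9 56.1] ext [37.9 35.8  5.7] med z 57.0 [array([-9. , 32.6]), array([43.6, 27.8]), np.float64(50.2)]
scene plate 72 c [-47.1  28.3  58.8] ext [56.  17.4  8.7] med z 59.9 [array([-46. ,  25.2]), array([56.9, 16.6]), np.float64(9.0)]
scene soap 539 c [-48.  121.6  44.8] ext [ 59.2 120.2   5.9] med z 45.1 [array([-48.7, 121.3]), array([ 59.2, 120.2]), np.float64(0.0)]
side griptop 106 c [-0.2 28.5 91. ] ext [28.2 19.2  7.8] med z 91.9 [array([-0.6, 28.6]), array([28.1, 19.3]), np.float64(1.9)]
side flange 91 c [-5.2 29.4 55.9] ext [40.2 32.9  5.9] med z 55.8 [array([-6.9, 35. ]), array([40.6, 31. ]), np.float64(39.7)]
side plate 112 c [-46.2  29.   59.1] ext [53.4 11.1  8.3] med z 59.8 [array([-46.1,  27.1]), array([53.6, 11. ]), np.float64(3.1)]
side soap 815 c [-48.  118.2  44.7] ext [55.4 77.8  6. ] med z 44.7 [array([-46.8, 117.8]), array([55.4, 77.8]), np.float64(0.0)]
```

View pics/v6.png

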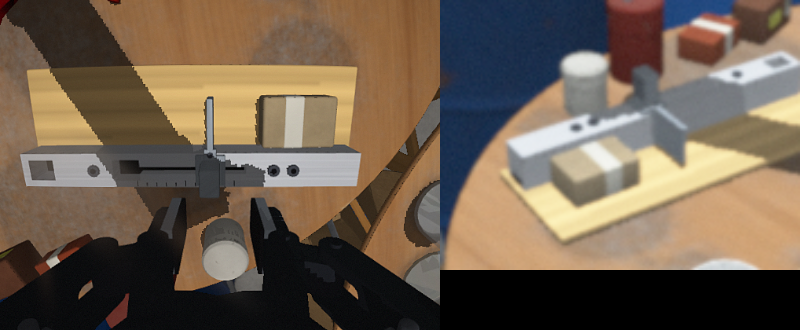

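The stop is home: grip top at 91.5, flange at 56, seated at rail y ≈ 26, square. The soap is at rail (-48, 116), 4 mm off the fence and square. First I push it lightly to the fence, then along it.

Emit:
arm_command(moves=[{"x": 2,"y": 2,"z": 0,"wx": 0,"wy": 0,"wz": 0,"hand": 4},{"x": 4,"y": 4,"z": 0,"wx": 0,"wy": 0,"wz": 0,"hand": 4},{"x": 6,"y": 6,"z": 1,"wx": 0,"wy": 0,"wz": 0,"hand": 4},{"x": 7.7,"y": 7.9,"z": 2,"wx": 0,"wy": 0,"wz": 0,"hand": 4},{"x": 7.7,"y": 7.9,"z": 5,"wx": 0,"wy": 0,"wz": 0,"hand": 4}])

```text
t: 27.6
ee_pos: [0.5273, 0.2007, 0.1406]
eef_rot: [3.137, 0.003, 2.973]
wrist_force: [0.7, 0.8, 0.4]
grip_width: 0.04
```

Emit:
arm_command(moves=[{"x": 0,"y": 0,"z": 3,"wx": 0,"wy": 0,"wz": 0,"hand": 4},{"x": 0,"y": 0,"z": 6,"wx": 0,"wy": 0,"wz": 0,"hand": 4},{"x": 0,"y": 0,"z": 9,"wx": 0,"wy": 0,"wz": 0,"hand": 4},{"x": 0,"y": 0,"z": 11,"wx": 0,"wy": 0,"wz": 0,"hand": 4},{"x": 0,"y": 0,"z": 11,"wx": 0,"wy": 0,"wz": 0,"hand": 4}])

```text
t: 28.1
ee_pos: [0.5249, 0.1939, 0.0256]
eef_rot: [-3.137, -0.007, 2.967]
wrist_force: [-0.6, 0.3, -0.3]
grip_width: 0.0402
```

Emit:
arm_command(moves=[{"x": -0.3,"y": 0,"z": 0,"wx": 0,"wy": 0,"wz": 0,"hand": 4},{"x": -0.6,"y": 0,"z": 0,"wx": 0,"wy": 0,"wz": 0,"hand": 4},{"x": -0.9,"y": 0,"z": 0,"wx": 0,"wy": 0,"wz": 0,"hand": 4},{"x": -1.1,"y": 0,"z": 0,"wx": 0,"wy": 0,"wz": 0,"hand": 4},{"x": -1.1,"y": 0,"z": 0,"wx": 0,"wy": 0,"wz": 0,"hand": 4}])

```text
t: 28.6
ee_pos: [0.5396, 0.194, 0.03]
eef_rot: [3.141, 0.001, 2.967]
wrist_force: [0.8, -0.5, 0.9]
grip_width: 0.0398
```

Emit:
arm_command(moves=[{"x": -0.07,"y": 0,"z": 0,"wx": 0,"wy": 0,"wz": 0,"hand": 4},{"x": -0.14,"y": 0,"z": 0,"wx": 0,"wy": 0,"wz": 0,"hand": 4},{"x": -0.2,"y": 0,"z": 0,"wx": 0,"wy": 0,"wz": 0,"hand": 4},{"x": -0.25,"y": 0,"z": 0,"wx": 0,"wy": 0,"wz": 0,"hand": 4},{"x": -0.3,"y": 0,"z": 0,"wx": 0,"wy": 0,"wz": 0,"hand": 4}])

```text
t: 29.1
ee_pos: [0.5414, 0.1935, 0.0293]
eef_rot: [-3.141, -0.0, 2.967]
wrist_force: [-1.6, 0.8, 1.6]
grip_width: 0.04
```

Emit:
arm_command(moves=[{"x": -0.03,"y": 0,"z": 0,"wx": 0,"wy": 0,"wz": 0,"hand": 4},{"x": -0.06,"y": 0,"z": 0,"wx": 0,"wy": 0,"wz": 0,"hand": 4},{"x": -0.09,"y": 0,"z": 0,"wx": 0,"wy": 0,"wz": 0,"hand": 4},{"x": -0.12,"y": 0,"z": 0,"wx": 0,"wy": 0,"wz": 0,"hand": 4},{"x": -0.12,"y": 0,"z": 0,"wx": 0,"wy": 0,"wz": 0,"hand": 4}])

```text
t: 29.6
ee_pos: [0.543, 0.1931, 0.0293]
eef_rot: [-3.142, 0.0, 2.967]
wrist_force: [-0.6, -0.2, 0.1]
grip_width: 0.0399
```

Emit:
arm_command(moves=[{"x": -0.03,"y": 0,"z": 0,"wx": 0,"wy": 0,"wz": 0,"hand": 4},{"x": -0.06,"y": 0,"z": 0,"wx": 0,"wy": 0,"wz": 0,"hand": 4},{"x": -0.09,"y": 0,"z": 0,"wx": 0,"wy": 0,"wz": 0,"hand": 4},{"x": -0.1,"y": 0,"z": 0,"wx": 0,"wy": 0,"wz": 0,"hand": 4},{"x": -0.1,"y": 0,"z": 0,"wx": 0,"wy": 0,"wz": 0,"hand": 4}])

```text
t: 30.1
ee_pos: [0.543, 0.1931, 0.0293]
eef_rot: [-3.141, -0.001, 2.967]
wrist_force: [-3.5, 0.7, 2.7]
grip_width: 0.04
```

```bash
cat > soap.py <<'E'
from h import *
s=observe(); print(s["t"],s["ee_pos"],s["wrist_force"])
yaw=np.deg2rad(-10.1); o=np.array([.6034,.0652]); R=np.array([[np.cos(yaw),np.sin(yaw)],[-np.sin(yaw),np.cos(yaw)]])
print("tcp jig",R@(s["ee_pos"][:2]-o)*1000)
for n in("wrist","side"):
    c=capture(n); np.save(f"pics/last_{n}.npy",c,allow_pickle=True); W=cloud(c); J=np.dstack([(W[...,:2]-o)@R.T*1000,W[...,2:]*1000])
    def box(name,b):
        m=np.ones(J.shape[:2],bool)
        for i in range(3): m&=(J[...,i]>b[2*i])&(J[...,i]<b[2*i+1])
        lab=cv2.connectedComponents(m.astype(np.uint8))[1]
        if lab.max():
            P=J[lab==np.bincount(lab[lab>0]).argmax()]
            print(n,name,len(P),"x",np.round(np.percentile(P[:,0],[.5,99.5]),1),"y",np.round(np.percentile(P[:,1],[.5,99.5]),1),"z",np.round(np.median(P[:,2]),1),[np.round(v,1) for v in cv2.minAreaRect(P[:,:2].astype(np.float32))])
    box("griptop",(-25,25,5,50,87,97)); box("plate",(-80,-19,15,40,57,63)); box("soap",(-90,-15,22,200,42,48)); box("rail",(-30,30,70,180,48,52))
E
python3 soap.py
```

```text
30.1 [0.54304174 0.19306071 0.02926207] [-3.46527854  0.6750527   2.74009388]
tcp jig [-81.84541772 115.29444463]
wrist plate 415 x [-73.  -62.3] y [23.  29.8] z 59.4 [array([-67.7,  26.3]), array([10.9,  7.5]), np.float64(6.5)]
wrist soap 6112 x [-87.7 -45.8] y [ 90.8 139.1] z 43.8 [array([-67.2, 115.2]), array([49.9, 45. ]), np.float64(89.4)]
side soap 270 x [-69.5 -16. ] y [120.6 182.8] z 44.6 [array([-42.7, 151.3]), array([64.7, 54. ]), np.float64(89.3)]
side rail 628 x [-19.   18.4] y [ 71.1 179.8] z 50.6 [array([  0., 125.]), array([ 38.5, 109.7]), np.float64(0.2)]
```

Emit:
arm_command(moves=[{"x": 1,"y": 0,"z": 0,"wx": 0,"wy": 0,"wz": 0,"hand": 4},{"x": 2,"y": 0,"z": -3,"wx": 0,"wy": 0,"wz": 0,"hand": 3},{"x": 2,"y": 0,"z": -6,"wx": 0,"wy": 0,"wz": 0,"hand": 2},{"x": 2,"y": 1,"z": -9,"wx": 0,"wy": 0,"wz": 0,"hand": 2},{"x": 2,"y": 3,"z": -9,"wx": 0,"wy": 0,"wz": 0,"hand": 2}])

```text
t: 30.7
ee_pos: [0.5335, 0.2258, 0.1242]
eef_rot: [3.137, 0.01, 2.964]
wrist_force: [0.9, -0.2, -1.0]
grip_width: 0.02
```

Emit:
arm_command(moves=[{"x": -1.1,"y": 1.2,"z": 0,"wx": 0,"wy": 0,"wz": 8,"hand": 2},{"x": -2.2,"y": 2.4,"z": 0,"wx": 0,"wy": 0,"wz": 16,"hand": 2},{"x": -3.3,"y": 3.6,"z": 0,"wx": 0,"wy": 0,"wz": 24,"hand": 2},{"x": -4.4,"y": 4.8,"z": 0,"wx": 0,"wy": 0,"wz": 32,"hand": 2},{"x": -5.5,"y": 5.9,"z": 0,"wx": 0,"wy": 0,"wz": 40,"hand": 2}])

```text
t: 31.2
ee_pos: [0.5951, 0.2751, 0.1195]
eef_rot: [3.139, 0.001, 2.263]
wrist_force: [-0.3, 1.0, 1.1]
grip_width: 0.0198
```

Emit:
arm_command(moves=[{"x": 0,"y": 0,"z": 0,"wx": 0,"wy": 0,"wz": 8,"hand": 2},{"x": 0,"y": 0,"z": 0,"wx": 0,"wy": 0,"wz": 16,"hand": 2},{"x": 0,"y": 0,"z": 0,"wx": 0,"wy": 0,"wz": 24,"hand": 2},{"x": 0,"y": 0,"z": 0,"wx": 0,"wy": 0,"wz": 32,"hand": 2},{"x": 0,"y": 0,"z": 0,"wx": 0,"wy": 0,"wz": 40,"hand": 2}])

```text
t: 31.7
ee_pos: [0.5946, 0.2746, 0.1195]
eef_rot: [3.139, -0.0, 1.565]
wrist_force: [0.2, -0.8, 0.6]
grip_width: 0.0199
```

Emit:
arm_command(moves=[{"x": 0,"y": 0,"z": 0,"wx": 0,"wy": 0,"wz": 5,"hand": 2},{"x": 0,"y": 0,"z": 0,"wx": 0,"wy": 0,"wz": 10,"hand": 2},{"x": 0,"y": 0,"z": 0,"wx": 0,"wy": 0,"wz": 10,"hand": 2},{"x": 0,"y": 0,"z": 0,"wx": 0,"wy": 0,"wz": 10,"hand": 2},{"x": 0,"y": 0,"z": 0,"wx": 0,"wy": 0,"wz": 10,"hand": 2}])

```text
t: 32.2
ee_pos: [0.594, 0.2746, 0.1194]
eef_rot: [3.141, -0.0, 1.398]
wrist_force: [-0.4, -0.0, 0.0]
grip_width: 0.02
```

```bash
python3 soap.py; python3 -c "
from h import *;print(observe()['eef_rot'])"
```

```text
32.2 [0.59399804 0.27457538 0.11939829] [-0.38993451 -0.01178116  0.01786343]
tcp jig [-45.97373051 204.48193651]
wrist soap 4550 x [-68.9 -20.4] y [ 88.5 152.8] z 43.7 [array([-45.3, 120.5]), array([50.1, 67.1]), np.float64(1.6)]
wrist rail 1539 x [-10.2  17.8] y [146.  179.9] z 49.7 [array([  3.5, 162.4]), array([29.1, 35.6]), np.float64(1.7)]
side griptop 105 x [-13.5  13.4] y [19.3 38.1] z 92.0 [array([ 0.2, 28.9]), array([27.2, 18.7]), np.float64(2.6)]
side plate 87 x [-71.  -19.1] y [21.8 34.9] z 59.9 [array([-44.9,  26.6]), array([52.1, 14.4]), np.float64(6.0)]
side soap 905 x [-70.3 -16. ] y [ 70.  179.6] z 44.7 [array([-43. , 121.3]), array([120.8,  55.6]), np.float64(89.9)]
side rail 200 x [-19.5   1. ] y [ 70.4 157. ] z 50.4 [array([ -9.4, 113.6]), array([19.9, 87.3]), np.float64(1.4)]
[ 3.14111506e+00 -2.54495572e-04  1.39703974e+00]
```

Emit:
arm_command(moves=[{"x": -0.5,"y": 0,"z": 2,"wx": 0,"wy": 0,"wz": 0,"hand": 2},{"x": -1,"y": 0,"z": 4,"wx": 0,"wy": 0,"wz": 0,"hand": 2},{"x": -1.5,"y": 0,"z": 6,"wx": 0,"wy": 0,"wz": 0,"hand": 2},{"x": -2,"y": 0,"z": 8,"wx": 0,"wy": 0,"wz": 0,"hand": 2},{"x": -2.5,"y": 0,"z": 9,"wx": 0,"wy": 0,"wz": 0,"hand": 2}])

```text
t: 32.8
ee_pos: [0.5884, 0.2492, 0.0275]
eef_rot: [-3.14, 0.001, 1.397]
wrist_force: [-0.0, 0.8, 0.3]
grip_width: 0.02
```

Emit:
arm_command(moves=[{"x": -0.4,"y": 0,"z": 0,"wx": 0,"wy": 0,"wz": 0,"hand": 2},{"x": -0.8,"y": 0,"z": 0,"wx": 0,"wy": 0,"wz": 0,"hand": 2},{"x": -1.2,"y": 0,"z": 0,"wx": 0,"wy": 0,"wz": 0,"hand": 2},{"x": -1.6,"y": 0,"z": 0,"wx": 0,"wy": 0,"wz": 0,"hand": 2},{"x": -2,"y": 0,"z": 0,"wx": 0,"wy": 0,"wz": 0,"hand": 2}])

```text
t: 33.3
ee_pos: [0.5868, 0.2309, 0.0304]
eef_rot: [3.14, -0.002, 1.397]
wrist_force: [-0.4, 1.6, 1.8]
grip_width: 0.0202
```

Emit:
arm_command(moves=[{"x": -0.4,"y": 0,"z": 0,"wx": 0,"wy": 0,"wz": 0,"hand": 2},{"x": -0.8,"y": 0,"z": 0,"wx": 0,"wy": 0,"wz": 0,"hand": 2},{"x": -1.2,"y": 0,"z": 0,"wx": 0,"wy": 0,"wz": 0,"hand": 2},{"x": -1.6,"y": 0,"z": 0,"wx": 0,"wy": 0,"wz": 0,"hand": 2},{"x": -2,"y": 0,"z": 0,"wx": 0,"wy": 0,"wz": 0,"hand": 2}])

```text
t: 33.8
ee_pos: [0.5825, 0.2102, 0.0293]
eef_rot: [3.142, -0.0, 1.396]
wrist_force: [0.7, 1.2, 1.1]
grip_width: 0.0198
```

Emit:
arm_command(moves=[{"x": -0.4,"y": 0,"z": 0,"wx": 0,"wy": 0,"wz": 0,"hand": 2},{"x": -0.8,"y": 0,"z": 0,"wx": 0,"wy": 0,"wz": 0,"hand": 2},{"x": -1.2,"y": 0,"z": 0,"wx": 0,"wy": 0,"wz": 0,"hand": 2},{"x": -1.5,"y": 0,"z": 0,"wx": 0,"wy": 0,"wz": 0,"hand": 2},{"x": -1.7,"y": 0,"z": 0,"wx": 0,"wy": 0,"wz": 0,"hand": 2}])

```text
t: 34.3
ee_pos: [0.5795, 0.1933, 0.0293]
eef_rot: [3.142, 0.0, 1.396]
wrist_force: [0.6, 1.5, 0.9]
grip_width: 0.02
```

Emit:
arm_command(moves=[{"x": -0.1,"y": 0,"z": 0,"wx": 0,"wy": 0,"wz": 0,"hand": 2},{"x": -0.18,"y": 0,"z": 0,"wx": 0,"wy": 0,"wz": 0,"hand": 2},{"x": -0.24,"y": 0,"z": 0,"wx": 0,"wy": 0,"wz": 0,"hand": 2},{"x": -0.3,"y": 0,"z": 0,"wx": 0,"wy": 0,"wz": 0,"hand": 2},{"x": -0.3,"y": 0,"z": 0,"wx": 0,"wy": 0,"wz": 0,"hand": 2}])

```text
t: 34.8
ee_pos: [0.579, 0.1908, 0.0293]
eef_rot: [-3.142, 0.0, 1.396]
wrist_force: [-0.0, 2.0, 0.7]
grip_width: 0.02
```

```bash
python3 soap.py
```

```text
34.8 [0.57895065 0.19077778 0.02927985] [-0.04762559  1.9865049   0.66657499]
tcp jig [-46.09262946 119.34412185]
wrist soap 3654 x [-61.4 -29.7] y [ 83.1 130.5] z 43.6 [array([-45.4, 106.4]), array([33.4, 48.9]), np.float64(0.4)]
wrist rail 18168 x [-18.7  17.5] y [115.  179.7] z 49.7 [array([ -0.4, 145.1]), array([69.8, 37.3]), np.float64(90.0)]
side plate 79 x [-71.2 -20.5] y [20.8 32.5] z 59.9 [array([-45.7,  27.9]), array([12. , 51.3]), np.float64(84.4)]
side soap 114 x [-72.6 -52.2] y [ 26.4 127.6] z 44.2 [array([-67.6,  77.4]), array([ 20.6, 100.2]), np.float64(7.0)]
side rail 443 x [-23.9  19.1] y [113.5 179.7] z 50.5 [array([ -4.6, 145.7]), array([68.5, 48.5]), np.float64(89.8)]
```

Emit:
arm_command(moves=[{"x": -0.04,"y": 0,"z": 0,"wx": 0,"wy": 0,"wz": 0,"hand": 2},{"x": -0.08,"y": 0,"z": 0,"wx": 0,"wy": 0,"wz": 0,"hand": 2},{"x": -0.12,"y": 0,"z": 0,"wx": 0,"wy": 0,"wz": 0,"hand": 2},{"x": -0.16,"y": 0,"z": 0,"wx": 0,"wy": 0,"wz": 0,"hand": 2},{"x": -0.2,"y": 0,"z": 0,"wx": 0,"wy": 0,"wz": 0,"hand": 2}])

```text
t: 35.4
ee_pos: [0.5786, 0.1888, 0.0293]
eef_rot: [3.142, 0.0, 1.396]
wrist_force: [0.7, 0.8, 0.8]
grip_width: 0.02
```

Emit:
arm_command(moves=[{"x": -0.02,"y": 0,"z": 0,"wx": 0,"wy": 0,"wz": 0,"hand": 2},{"x": -0.04,"y": 0,"z": 0,"wx": 0,"wy": 0,"wz": 0,"hand": 2},{"x": -0.06,"y": 0,"z": 0,"wx": 0,"wy": 0,"wz": 0,"hand": 2},{"x": -0.08,"y": 0,"z": 0,"wx": 0,"wy": 0,"wz": 0,"hand": 2},{"x": -0.08,"y": 0,"z": 0,"wx": 0,"wy": 0,"wz": 0,"hand": 2}])

```text
t: 35.9
ee_pos: [0.5785, 0.188, 0.0293]
eef_rot: [3.142, 0.0, 1.396]
wrist_force: [0.3, 0.2, -0.1]
grip_width: 0.0201
```

Emit:
arm_command(moves=[{"x": -0.02,"y": 0,"z": 0,"wx": 0,"wy": 0,"wz": 0,"hand": 2},{"x": -0.04,"y": 0,"z": 0,"wx": 0,"wy": 0,"wz": 0,"hand": 2},{"x": -0.06,"y": 0,"z": 0,"wx": 0,"wy": 0,"wz": 0,"hand": 2},{"x": -0.08,"y": 0,"z": 0,"wx": 0,"wy": 0,"wz": 0,"hand": 2},{"x": -0.08,"y": 0,"z": 0,"wx": 0,"wy": 0,"wz": 0,"hand": 2}])

```text
t: 36.4
ee_pos: [0.5784, 0.1872, 0.0293]
eef_rot: [3.142, 0.0, 1.396]
wrist_force: [-0.1, -0.1, -0.2]
grip_width: 0.02
```

Emit:
arm_command(moves=[{"x": -0.02,"y": 0,"z": 0,"wx": 0,"wy": 0,"wz": 0,"hand": 2},{"x": -0.04,"y": 0,"z": 0,"wx": 0,"wy": 0,"wz": 0,"hand": 2},{"x": -0.06,"y": 0,"z": 0,"wx": 0,"wy": 0,"wz": 0,"hand": 2},{"x": -0.08,"y": 0,"z": 0,"wx": 0,"wy": 0,"wz": 0,"hand": 2},{"x": -0.08,"y": 0,"z": 0,"wx": 0,"wy": 0,"wz": 0,"hand": 2}])

```text
t: 36.9
ee_pos: [0.5783, 0.1867, 0.0294]
eef_rot: [3.141, -0.0, 1.396]
wrist_force: [-0.4, 0.9, -0.2]
grip_width: 0.02
```

Emit:
arm_command(moves=[{"x": -0.02,"y": 0,"z": 0,"wx": 0,"wy": 0,"wz": 0,"hand": 2},{"x": -0.04,"y": 0,"z": 0,"wx": 0,"wy": 0,"wz": 0,"hand": 2},{"x": -0.04,"y": 0,"z": 0,"wx": 0,"wy": 0,"wz": 0,"hand": 2},{"x": -0.04,"y": 0,"z": 0,"wx": 0,"wy": 0,"wz": 0,"hand": 2},{"x": -0.04,"y": 0,"z": 0,"wx": 0,"wy": 0,"wz": 0,"hand": 2}])

```text
t: 37.4
ee_pos: [0.5782, 0.1861, 0.0293]
eef_rot: [3.141, -0.0, 1.396]
wrist_force: [-0.1, 1.0, -0.2]
grip_width: 0.0197
```

Emit:
arm_command(moves=[{"x": -0.02,"y": 0,"z": 0,"wx": 0,"wy": 0,"wz": 0,"hand": 2},{"x": -0.04,"y": 0,"z": 0,"wx": 0,"wy": 0,"wz": 0,"hand": 2},{"x": -0.06,"y": 0,"z": 0,"wx": 0,"wy": 0,"wz": 0,"hand": 2},{"x": -0.06,"y": 0,"z": 0,"wx": 0,"wy": 0,"wz": 0,"hand": 2},{"x": -0.06,"y": 0,"z": 0,"wx": 0,"wy": 0,"wz": 0,"hand": 2}])

```text
t: 37.9
ee_pos: [0.5781, 0.1854, 0.0293]
eef_rot: [3.142, 0.0, 1.396]
wrist_force: [-0.1, 0.9, 0.1]
grip_width: 0.0199
```

```bash
python3 soap.py; python3 - <<'E'
from h import *
sc=capture("scene"); np.save("pics/last_scene.npy",sc,allow_pickle=True)
out=[]
for n in("scene","side"):
    c=np.load(f"pics/last_{n}.npy",allow_pickle=True).item(); p=proj(c,[.575,.11,.04])[0].astype(int); f=c["frame"][p[1]-45:p[1]+45,max(p[0]-60,0):p[0]+60]; out.append(cv2.resize(f,(400,300),interpolation=cv2.INTER_CUBIC))
c=np.load("pics/last_wrist.npy",allow_pickle=True).item(); out.append(cv2.resize(c["frame"],(400,300)))
out.append(np.zeros_like(out[0])); cv2.imwrite("pics/v7.png",np.vstack([np.hstack(out[:2]),np.hstack(out[2:])]))
E
```

```text
37.9 [0.57809213 0.18543643 0.0293052 ] [-0.06702388  0.87139074  0.09739303]
tcp jig [-46.00115005 113.93498613]
wrist soap 3467 x [-59.4 -29.5] y [ 77.7 125. ] z 43.6 [array([-44.4, 101.1]), array([49.8, 29. ]), np.float64(87.3)]
wrist rail 20091 x [-18.6  17.5] y [109.8 179.7] z 49.7 [array([ -0.4, 142.6]), array([37.4, 74.8]), np.float64(0.4)]
side plate 67 x [-71.7 -29.2] y [21.4 29.1] z 59.8 [array([-49.9,  25.3]), array([43.7,  7.7]), np.float64(0.1)]
side soap 106 x [-37.5 -16. ] y [ 92.5 181.5] z 44.9 [array([-25.7, 137.4]), array([90.8, 19.6]), np.float64(85.4)]
side rail 474 x [-22.5  18.6] y [109.9 179.8] z 50.5 [array([ -0.4, 145.2]), array([72., 43.]), np.float64(85.1)]
```

View pics/v7.png

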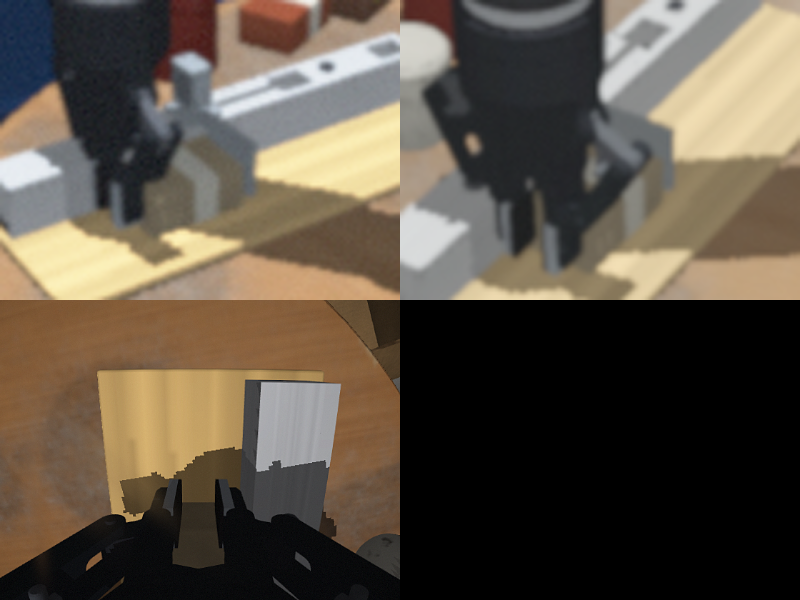

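The soap looks at or very near the plate, around (235,175) in the scene crop. I back off to check the gap.

Emit:
arm_command(moves=[{"x": 0.5,"y": 0,"z": 0,"wx": 0,"wy": 0,"wz": 0,"hand": 2},{"x": 2,"y": 0,"z": 0,"wx": 0,"wy": 0,"wz": 0,"hand": 2},{"x": 3,"y": 0,"z": -2,"wx": 0,"wy": 0,"wz": 0,"hand": 2},{"x": 3.5,"y": 0,"z": -5,"wx": 0,"wy": 0,"wz": 0,"hand": 2},{"x": 3.5,"y": 0,"z": -8,"wx": 0,"wy": 0,"wz": 0,"hand": 2}])

```text
t: 38.55
ee_pos: [0.5837, 0.2227, 0.1099]
eef_rot: [-3.141, -0.001, 1.399]
wrist_force: [-0.3, 0.9, -0.6]
grip_width: 0.0203
```

Emit:
arm_command(moves=[{"x": -1,"y": 0,"z": -4,"wx": 0,"wy": 0,"wz": 0,"hand": 2},{"x": -4,"y": 0,"z": -8,"wx": 0,"wy": 0,"wz": 0,"hand": 2},{"x": -8,"y": 0,"z": -11,"wx": 0,"wy": 0,"wz": 0,"hand": 2},{"x": -11,"y": 0,"z": -11,"wx": 0,"wy": 0,"wz": 0,"hand": 2},{"x": -11,"y": 0,"z": -11,"wx": 0,"wy": 0,"wz": 0,"hand": 2}])

```text
t: 39.05
ee_pos: [0.5657, 0.1067, 0.2212]
eef_rot: [3.138, 0.002, 1.389]
wrist_force: [0.9, 0.0, -0.4]
grip_width: 0.02
```

```bash
python3 soap.py; python3 - <<'E'
from h import *
c=np.load("pics/last_wrist.npy",allow_pickle=True).item(); p=proj(c,[.57,.12,.045])[0].astype(int); print(p)
cv2.imwrite("pics/v8.png",cv2.resize(rect(c,(.6034,.0652),np.deg2rad(-10.1),.045,(-85,25),(0,150),4),(440,600)))
E
```

```text
39.05 [0.56573507 0.10665885 0.22121708] [ 0.87991798  0.00865899 -0.36212315]
tcp jig [-44.3517425   34.21119257]
wrist griptop 774 x [-13.1  13.3] y [17.5 35.2] z 91.4 [array([ 0.2, 26.1]), array([26.5, 17.8]), np.float64(3.2)]
wrist plate 495 x [-71.4 -19. ] y [18.7 30.2] z 59.6 [array([-45.3,  24.3]), array([52.6, 11.4]), np.float64(0.6)]
wrist soap 5084 x [-70.  -19.2] y [ 28.4 102.2] z 43.7 [array([-44.3,  65.2]), array([74.2, 52.9]), np.float64(89.7)]
wrist rail 5845 x [-18.2  17.7] y [ 70.4 179.5] z 49.7 [array([ -0.3, 125.1]), array([109.7,  36.7]), np.float64(89.9)]
side griptop 104 x [-13.8  13.4] y [18.2 37.6] z 91.8 [array([-0.2, 28.1]), array([27.7, 19.5]), np.float64(2.2)]
side plate 97 x [-71.7 -19.9] y [19.9 33.7] z 60.0 [array([-45.8,  27.1]), array([13.9, 52.3]), np.float64(89.1)]
side soap 906 x [-71.4 -16.1] y [ 24.6 180.5] z 44.7 [array([-43.8, 103. ]), array([160.4,  56.1]), np.float64(89.8)]
side rail 689 x [-19.4  18.3] y [ 71.1 179.6] z 50.5 [array([ -0.4, 125.2]), array([ 38.7, 109.7]), np.float64(0.9)]
[277 167]
```

View pics/v8.png

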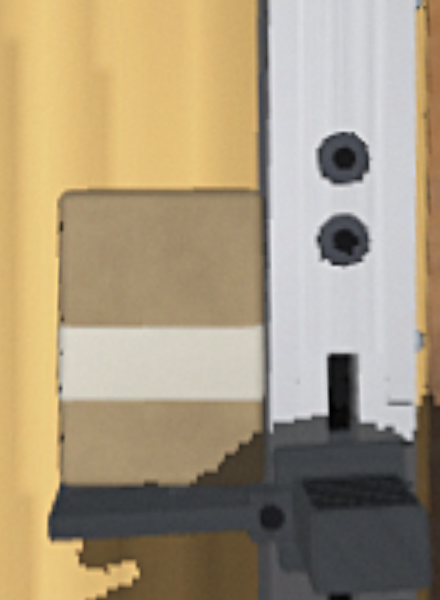

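The soap is flush on the rail, its end hidden under the plate's edge, with no visible gap. The force never rose clearly though, so I make one more gentle push to confirm contact.

Emit:
arm_command(moves=[{"x": 4,"y": 0,"z": 0,"wx": 0,"wy": 0,"wz": 0,"hand": 2},{"x": 8,"y": 0,"z": 2,"wx": 0,"wy": 0,"wz": 0,"hand": 2},{"x": 11,"y": 0,"z": 6,"wx": 0,"wy": 0,"wz": 0,"hand": 2},{"x": 11,"y": 0,"z": 10,"wx": 0,"wy": 0,"wz": 0,"hand": 2},{"x": 11,"y": 0,"z": 13,"wx": 0,"wy": 0,"wz": 0,"hand": 2}])

```text
t: 39.65
ee_pos: [0.5819, 0.2244, 0.0857]
eef_rot: [-3.138, 0.0, 1.403]
wrist_force: [0.1, -1.4, 0.1]
grip_width: 0.0201
```

Emit:
arm_command(moves=[{"x": 0,"y": 0,"z": 3,"wx": 0,"wy": 0,"wz": 0,"hand": 2},{"x": -0.5,"y": 0,"z": 6,"wx": 0,"wy": 0,"wz": 0,"hand": 2},{"x": -1.5,"y": 0,"z": 6,"wx": 0,"wy": 0,"wz": 0,"hand": 2},{"x": -2.5,"y": 0,"z": 6,"wx": 0,"wy": 0,"wz": 0,"hand": 2},{"x": -3.1,"y": 0,"z": 6,"wx": 0,"wy": 0,"wz": 0,"hand": 2}])

```text
t: 40.15
ee_pos: [0.5799, 0.1889, 0.0308]
eef_rot: [3.139, -0.001, 1.396]
wrist_force: [-0.6, -0.2, 0.4]
grip_width: 0.0205
```

Emit:
arm_command(moves=[{"x": -0.1,"y": 0,"z": 0,"wx": 0,"wy": 0,"wz": 0,"hand": 2},{"x": -0.2,"y": 0,"z": 0,"wx": 0,"wy": 0,"wz": 0,"hand": 2},{"x": -0.3,"y": 0,"z": 0,"wx": 0,"wy": 0,"wz": 0,"hand": 2},{"x": -0.4,"y": 0,"z": 0,"wx": 0,"wy": 0,"wz": 0,"hand": 2},{"x": -0.4,"y": 0,"z": 0,"wx": 0,"wy": 0,"wz": 0,"hand": 2}])

```text
t: 40.65
ee_pos: [0.5782, 0.1857, 0.0295]
eef_rot: [3.141, -0.0, 1.397]
wrist_force: [-0.6, -0.4, 0.3]
grip_width: 0.02
```

Back at the previous spot with no force on the tool. I continue in fine steps.

Emit:
arm_command(moves=[{"x": -0.02,"y": 0,"z": 0,"wx": 0,"wy": 0,"wz": 0,"hand": 2},{"x": -0.04,"y": 0,"z": 0,"wx": 0,"wy": 0,"wz": 0,"hand": 2},{"x": -0.06,"y": 0,"z": 0,"wx": 0,"wy": 0,"wz": 0,"hand": 2},{"x": -0.06,"y": 0,"z": 0,"wx": 0,"wy": 0,"wz": 0,"hand": 2},{"x": -0.06,"y": 0,"z": 0,"wx": 0,"wy": 0,"wz": 0,"hand": 2}])

```text
t: 41.15
ee_pos: [0.578, 0.1854, 0.0293]
eef_rot: [3.141, -0.0, 1.397]
wrist_force: [1.0, 2.1, -0.4]
grip_width: 0.0199
```

Emit:
arm_command(moves=[{"x": -0.02,"y": 0,"z": 0,"wx": 0,"wy": 0,"wz": 0,"hand": 2},{"x": -0.04,"y": 0,"z": 0,"wx": 0,"wy": 0,"wz": 0,"hand": 2},{"x": -0.04,"y": 0,"z": 0,"wx": 0,"wy": 0,"wz": 0,"hand": 2},{"x": -0.04,"y": 0,"z": 0,"wx": 0,"wy": 0,"wz": 0,"hand": 2},{"x": -0.04,"y": 0,"z": 0,"wx": 0,"wy": 0,"wz": 0,"hand": 2}])

```text
t: 41.65
ee_pos: [0.578, 0.1845, 0.0293]
eef_rot: [3.141, -0.0, 1.396]
wrist_force: [0.1, 1.6, -0.3]
grip_width: 0.0198
```

Emit:
arm_command(moves=[{"x": -0.02,"y": 0,"z": 0,"wx": 0,"wy": 0,"wz": 0,"hand": 2},{"x": -0.04,"y": 0,"z": 0,"wx": 0,"wy": 0,"wz": 0,"hand": 2},{"x": -0.05,"y": 0,"z": 0,"wx": 0,"wy": 0,"wz": 0,"hand": 2},{"x": -0.05,"y": 0,"z": 0,"wx": 0,"wy": 0,"wz": 0,"hand": 2},{"x": -0.05,"y": 0,"z": 0,"wx": 0,"wy": 0,"wz": 0,"hand": 2}])

```text
t: 42.15
ee_pos: [0.5779, 0.1842, 0.0294]
eef_rot: [3.141, -0.0, 1.396]
wrist_force: [0.4, 1.3, -0.6]
grip_width: 0.0198
```

```bash
python3 soap.py
```

```text
42.15 [0.57788087 0.18418887 0.02936365] [ 0.37063019  1.31190331 -0.61802714]
tcp jig [-45.99035606 112.66971078]
wrist soap 3489 x [-59.5 -29.5] y [ 76.4 123.6] z 43.6 [array([-44.5,  99.6]), array([50. , 29.1]), np.float64(87.3)]
wrist rail 20498 x [-18.6  17.5] y [108.5 179.7] z 49.7 [array([ -0.2, 142. ]), array([37.2, 76. ]), np.float64(0.2)]
side plate 70 x [-71.1 -27.2] y [16.4 27.3] z 60.2 [array([-49.2,  22.8]), array([44.7,  9.1]), np.float64(10.5)]
side soap 107 x [-37.7 -16.1] y [ 92.7 182. ] z 45.1 [array([-22.5, 136.6]), array([90.8, 18.7]), np.float64(73.3)]
side rail 475 x [-19.6  18.9] y [107.5 179.5] z 50.5 [array([  0.2, 143.8]), array([73.5, 43.1]), np.float64(84.6)]
```

The soap push seems to yaw the stop slightly in its slack, so I back off and look.

Emit:
arm_command(moves=[{"x": 0.8,"y": 0,"z": 0,"wx": 0,"wy": 0,"wz": 0,"hand": 2},{"x": 1.5,"y": 0,"z": -3,"wx": 0,"wy": 0,"wz": 0,"hand": 2},{"x": 1.5,"y": 0,"z": -8,"wx": 0,"wy": 0,"wz": 0,"hand": 2},{"x": -2,"y": 0,"z": -13,"wx": 0,"wy": 0,"wz": 0,"hand": 2},{"x": -6,"y": 1,"z": -15,"wx": 0,"wy": 0,"wz": -8,"hand": 2.5}])

```text
t: 42.75
ee_pos: [0.5778, 0.1315, 0.1799]
eef_rot: [3.137, -0.003, 1.546]
wrist_force: [1.3, -0.5, 0.5]
grip_width: 0.025
```

Emit:
arm_command(moves=[{"x": -0.6,"y": 1,"z": 0,"wx": 0,"wy": 0,"wz": -8,"hand": 3.5},{"x": -1.2,"y": 2,"z": 0,"wx": 0,"wy": 0,"wz": -16,"hand": 3.5},{"x": -1.8,"y": 2.5,"z": 0,"wx": 0,"wy": 0,"wz": -24,"hand": 3.5},{"x": -2.0,"y": 2.7,"z": 0,"wx": 0,"wy": 0,"wz": -32,"hand": 3.5},{"x": -2.0,"y": 2.7,"z": 0,"wx": 0,"wy": 0,"wz": -40,"hand": 3.5}])

```text
t: 43.25
ee_pos: [0.6037, 0.1061, 0.1763]
eef_rot: [-3.141, 0.001, 2.238]
wrist_force: [0.1, -0.1, -0.2]
grip_width: 0.0349
```

Emit:
arm_command(moves=[{"x": 0,"y": 0,"z": 0,"wx": 0,"wy": 0,"wz": -8.4,"hand": 3.5},{"x": 0,"y": 0,"z": 0,"wx": 0,"wy": 0,"wz": -16.8,"hand": 3.5},{"x": 0,"y": 0,"z": 0,"wx": 0,"wy": 0,"wz": -25.2,"hand": 3.5},{"x": 0,"y": 0,"z": 0,"wx": 0,"wy": 0,"wz": -33.6,"hand": 3.5},{"x": 0,"y": 0,"z": 0,"wx": 0,"wy": 0,"wz": -42,"hand": 3.5}])

```text
t: 43.75
ee_pos: [0.6033, 0.1068, 0.1763]
eef_rot: [-3.141, -0.0, 2.973]
wrist_force: [-0.8, -0.4, -0.2]
grip_width: 0.0352
```

```bash
python3 soap.py; python3 - <<'E'
from h import *
print(observe()["eef_rot"])
c=np.load("pics/last_wrist.npy",allow_pickle=True).item()
a=rect(c,(.6034,.0652),np.deg2rad(-10.1),.06,(-85,25),(0,150),4);b=rect(c,(.6034,.0652),np.deg2rad(-10.1),.092,(-85,25),(0,150),4)
cv2.imwrite("pics/v9.png",np.hstack([cv2.resize(a,(396,540)),cv2.resize(b,(396,540))]))
E
```

```text
43.75 [0.60330851 0.10680766 0.17629287] [-0.83561118 -0.37886793 -0.16713567]
tcp jig [-7.38666853 40.94682761]
wrist griptop 1092 x [-13.4  12.1] y [16.  35.2] z 91.5 [array([-0.6, 25.6]), array([25.9, 18.7]), np.float64(6.2)]
wrist plate 735 x [-71.2 -19.3] y [15.4 28.8] z 59.6 [array([-44.7,  19.3]), array([53.5, 11.9]), np.float64(9.8)]
wrist soap 7237 x [-70.4 -17.7] y [ 27.3 163.4] z 43.8 [array([-44.3, 103. ]), array([ 53.6, 152.9]), np.float64(0.1)]
wrist rail 6041 x [-18.2  17.5] y [ 70.5 179.4] z 49.8 [array([ -0.2, 125. ]), array([ 36.6, 110. ]), np.float64(0.1)]
side griptop 110 x [-13.7  13.6] y [16.1 38.4] z 91.8 [array([ 0.7, 27. ]), array([28.3, 22.6]), np.float64(8.2)]
side plate 91 x [-71.8 -19.8] y [16.6 31.3] z 60.0 [array([-45.4,  22.3]), array([52.9, 10.3]), np.float64(9.5)]
side soap 848 x [-70.8 -16.2] y [ 23.3 112.8] z 44.7 [array([-43.5,  70. ]), array([56.3, 94. ]), np.float64(1.6)]
side rail 675 x [-19.3  18.9] y [ 70.9 179.7] z 50.6 [array([ -0.4, 125.1]), array([109.8,  39. ]), np.float64(89.7)]
[-3.14122422e+00 -3.06260134e-04  2.96652049e+00]
```

View pics/v9.png

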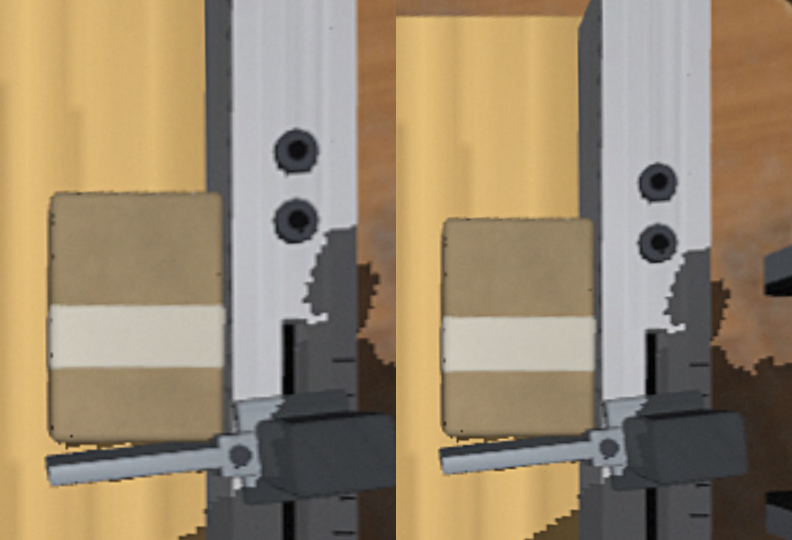

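The stop has yawed about 7° in its slack, its plate's free end pushed back. I re-grip the block squarely, which straightens the stop and brings the plate back up against the soap.

Emit:
arm_command(grip_force=20, moves=[{"x": -0.4,"y": -0.7,"z": 1,"wx": 0,"wy": 0,"wz": 0,"hand": 4},{"x": -0.74,"y": -1.45,"z": 3,"wx": 0,"wy": 0,"wz": 0,"hand": 4},{"x": -0.74,"y": -1.45,"z": 5,"wx": 0,"wy": 0,"wz": 0,"hand": 4},{"x": -0.74,"y": -1.45,"z": 7,"wx": 0,"wy": 0,"wz": 0,"hand": 4},{"x": -0.74,"y": -1.45,"z": 7,"wx": 0,"wy": 0,"wz": 0,"hand": 4}])

```text
t: 44.35
ee_pos: [0.6056, 0.09, 0.1027]
eef_rot: [-3.138, -0.006, 2.965]
wrist_force: [-0.7, -0.9, -0.3]
grip_width: 0.0403
```

```bash
python3 - <<'E'
from h import *
s=observe(); yaw=np.deg2rad(-10.1); o=np.array([.6034,.0652]); R=np.array([[np.cos(yaw),np.sin(yaw)],[-np.sin(yaw),np.cos(yaw)]])
print(s["t"],R@(s["ee_pos"][:2]-o)*1000,s["ee_pos"][2],s["grip_width"],s["eef_rot"])
E
```

```text
44.35 [-2.22053377 24.82221133] 0.10273541444738882 0.04031308286275129 [-3.13827329 -0.00637599  2.96450622]
```

Emit:
arm_command(moves=[{"x": 0,"y": 0,"z": 0.8,"wx": 0,"wy": 0,"wz": 0,"hand": 4},{"x": 0,"y": 0,"z": 1.8,"wx": 0,"wy": 0,"wz": 0,"hand": 4},{"x": 0,"y": 0,"z": 2.8,"wx": 0,"wy": 0,"wz": 0,"hand": 4},{"x": 0,"y": 0,"z": 3.5,"wx": 0,"wy": 0,"wz": 0,"hand": 4},{"x": 0,"y": 0,"z": 3.5,"wx": 0,"wy": 0,"wz": 0,"hand": 4}])

```text
t: 44.85
ee_pos: [0.6072, 0.0913, 0.0701]
eef_rot: [-3.141, -0.002, 2.967]
wrist_force: [-0.5, 1.0, 0.7]
grip_width: 0.0397
```

```bash
python3 - <<'E'
from h import *
s=observe(); yaw=np.deg2rad(-10.1); o=np.array([.6034,.0652]); R=np.array([[np.cos(yaw),np.sin(yaw)],[-np.sin(yaw),np.cos(yaw)]])
print(s["t"],R@(s["ee_pos"][:2]-o)*1000,s["ee_pos"][2],s["grip_width"],s["eef_rot"])
E
```

```text
44.85 [-0.79375809 26.37944375] 0.0701456995657566 0.03970721792136689 [-3.14075850e+00 -2.04540574e-03  2.96711865e+00]
```

Emit:
arm_command(grip_force=20, moves=[{"x": 0,"y": 0,"z": 0.05,"wx": 0,"wy": 0,"wz": 0,"hand": 2.4},{"x": 0,"y": 0,"z": 0.05,"wx": 0,"wy": 0,"wz": 0,"hand": 2},{"x": 0,"y": 0,"z": 0.05,"wx": 0,"wy": 0,"wz": 0,"hand": 1.7},{"x": 0,"y": 0,"z": 0.05,"wx": 0,"wy": 0,"wz": 0,"hand": 1.5},{"x": 0,"y": 0,"z": 0.05,"wx": 0,"wy": 0,"wz": 0,"hand": 1.5}])

```text
t: 45.35
ee_pos: [0.6083, 0.0911, 0.0713]
eef_rot: [-3.141, 0.001, 2.967]
wrist_force: [-0.8, -1.5, 1.2]
grip_width: 0.0178
```

Emit:
arm_command(moves=[{"x": 0,"y": 0,"z": 0,"wx": 0,"wy": 0,"wz": 0,"hand": 1.5},{"x": 0,"y": 0,"z": 0,"wx": 0,"wy": 0,"wz": 0,"hand": 1.5},{"x": 0,"y": 0,"z": 0,"wx": 0,"wy": 0,"wz": 0,"hand": 1.5},{"x": 0,"y": 0,"z": 0,"wx": 0,"wy": 0,"wz": 0,"hand": 1.5},{"x": 0,"y": 0,"z": 0,"wx": 0,"wy": 0,"wz": 0,"hand": 1.5}])

```text
t: 45.85
ee_pos: [0.6083, 0.0912, 0.0712]
eef_rot: [-3.141, 0.0, 2.967]
wrist_force: [-0.7, -1.6, 3.6]
grip_width: 0.0178
```

```bash
python3 soap.py; python3 - <<'E'
from h import *
c=np.load("pics/last_wrist.npy",allow_pickle=True).item()
cv2.imwrite("pics/v10.png",c["frame"])
E
```

```text
45.85 [0.60833715 0.09118444 0.07122695] [-0.71728347 -1.5997169   3.62570288]
tcp jig [ 0.30383321 26.44757248]
wrist griptop 4192 x [-13.3  12.1] y [ 5.9 47.5] z 91.6 [array([-0.7, 26.9]), array([26.6, 43.1]), np.float64(2.5)]
wrist plate 2137 x [-71.6 -19.1] y [20.3 31.4] z 59.6 [array([-45.3,  26. ]), array([12. , 52.7]), np.float64(89.5)]
wrist soap 17666 x [-71.1 -20.4] y [ 31.3 104.2] z 43.7 [array([-45.6,  68. ]), array([51.8, 74.8]), np.float64(1.2)]
wrist rail 12160 x [-18.6  17.5] y [ 70.4 168.2] z 49.8 [array([ -0.4, 120.7]), array([ 37.3, 101.4]), np.float64(0.0)]
side griptop 113 x [-13.5   7.5] y [ 5.7 49.3] z 91.7 [array([-4. , 27.6]), array([44.5, 20.1]), np.float64(84.6)]
side plate 90 x [-71.2 -19.1] y [21.8 35.1] z 60.1 [array([-45. ,  26.3]), array([52.8, 14.8]), np.float64(4.5)]
side soap 939 x [-71.9 -16.3] y [ 27.5 179.2] z 44.7 [array([-44.2, 102.9]), array([157.6,  57.3]), np.float64(89.5)]
side rail 679 x [-19.3  18. ] y [ 70.8 179.4] z 50.4 [array([ -0.7, 125. ]), array([ 37.9, 109.9]), np.float64(0.5)]
```

View pics/v10.png

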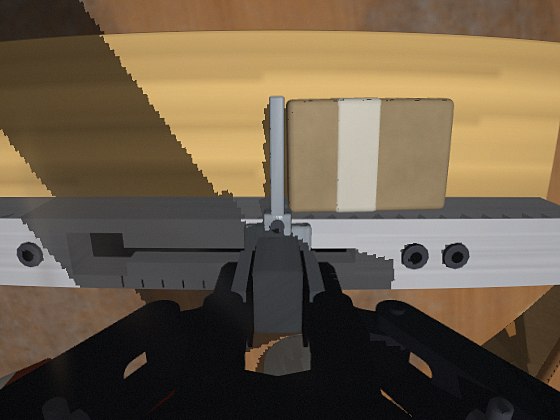

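The stop is square again, with the plate at columns 270–285. Squaring it left the soap (288–453) about 1° askew and about 1 mm off the fence. I release, square the soap against the fence, then close the last gap by position only.

Emit:
arm_command(moves=[{"x": 0,"y": 0,"z": 0,"wx": 0,"wy": 0,"wz": 0,"hand": 3},{"x": 0,"y": 0,"z": 0,"wx": 0,"wy": 0,"wz": 0,"hand": 3},{"x": 0,"y": 0,"z": -1,"wx": 0,"wy": 0,"wz": 0,"hand": 3},{"x": 0,"y": 0,"z": -3,"wx": 0,"wy": 0,"wz": 0,"hand": 3},{"x": 0,"y": 0,"z": -5,"wx": 0,"wy": 0,"wz": 0,"hand": 3}])

```text
t: 46.45
ee_pos: [0.6079, 0.092, 0.1216]
eef_rot: [3.141, -0.001, 2.968]
wrist_force: [0.5, 0.5, 0.3]
grip_width: 0.0298
```

Emit:
arm_command(moves=[{"x": 2,"y": 1.2,"z": -0.5,"wx": 0,"wy": 0,"wz": 0,"hand": 3},{"x": 4.5,"y": 2.4,"z": -0.5,"wx": 0,"wy": 0,"wz": 0,"hand": 3},{"x": 7,"y": 3.6,"z": -0.5,"wx": 0,"wy": 0,"wz": 0,"hand": 3},{"x": 9.6,"y": 4.2,"z": -0.5,"wx": 0,"wy": 0,"wz": 0,"hand": 3},{"x": 9.6,"y": 4.2,"z": 1,"wx": 0,"wy": 0,"wz": 0,"hand": 3}])

```text
t: 46.95
ee_pos: [0.5191, 0.1531, 0.1129]
eef_rot: [3.139, 0.002, 2.972]
wrist_force: [0.9, 0.4, -0.3]
grip_width: 0.0299
```

Emit:
arm_command(moves=[{"x": 0,"y": 0,"z": 2.5,"wx": 0,"wy": 0,"wz": 0,"hand": 3},{"x": 0,"y": 0,"z": 5,"wx": 0,"wy": 0,"wz": 0,"hand": 3},{"x": 0,"y": 0,"z": 7.5,"wx": 0,"wy": 0,"wz": 0,"hand": 3},{"x": 0,"y": 0,"z": 8,"wx": 0,"wy": 0,"wz": 0,"hand": 3},{"x": -0.2,"y": 0,"z": 8,"wx": 0,"wy": 0,"wz": 0,"hand": 3}])

```text
t: 47.45
ee_pos: [0.5223, 0.1494, 0.0307]
eef_rot: [-3.141, -0.001, 2.968]
wrist_force: [0.0, -0.3, 0.6]
grip_width: 0.0296
```

```bash
python3 - <<'E'
from h import *
s=observe(); yaw=np.deg2rad(-10.1); o=np.array([.6034,.0652]); R=np.array([[np.cos(yaw),np.sin(yaw)],[-np.sin(yaw),np.cos(yaw)]])
print(s["t"],R@(s["ee_pos"][:2]-o)*1000,s["ee_pos"][2],s["grip_width"],s["eef_rot"])
E
```

```text
47.45 [-94.62133829  68.64595111] 0.030675322031366338 0.029644185155904758 [-3.14115668e+00 -1.40027091e-03  2.96765139e+00]
```

Emit:
arm_command(moves=[{"x": -0.3,"y": 0,"z": 0,"wx": 0,"wy": 0,"wz": 0,"hand": 3},{"x": -0.6,"y": 0,"z": 0,"wx": 0,"wy": 0,"wz": 0,"hand": 3},{"x": -0.9,"y": 0,"z": 0,"wx": 0,"wy": 0,"wz": 0,"hand": 3},{"x": -1.0,"y": 0,"z": 0,"wx": 0,"wy": 0,"wz": 0,"hand": 3},{"x": -1.05,"y": 0,"z": 0,"wx": 0,"wy": 0,"wz": 0,"hand": 3}])

```text
t: 47.95
ee_pos: [0.5335, 0.1474, 0.0312]
eef_rot: [3.141, 0.001, 2.967]
wrist_force: [-1.0, -0.7, -0.5]
grip_width: 0.0301
```

Emit:
arm_command(moves=[{"x": -0.04,"y": 0,"z": 0,"wx": 0,"wy": 0,"wz": 0,"hand": 3},{"x": -0.08,"y": 0,"z": 0,"wx": 0,"wy": 0,"wz": 0,"hand": 3},{"x": -0.1,"y": 0,"z": 0,"wx": 0,"wy": 0,"wz": 0,"hand": 3},{"x": -0.12,"y": 0,"z": 0,"wx": 0,"wy": 0,"wz": 0,"hand": 3},{"x": -0.12,"y": 0,"z": 0,"wx": 0,"wy": 0,"wz": 0,"hand": 3}])

```text
t: 48.45
ee_pos: [0.5344, 0.1472, 0.0309]
eef_rot: [3.141, 0.0, 2.967]
wrist_force: [-0.3, -0.6, 0.8]
grip_width: 0.03
```

```bash
python3 - <<'E'
from h import *
s=observe(); yaw=np.deg2rad(-10.1); o=np.array([.6034,.0652]); R=np.array([[np.cos(yaw),np.sin(yaw)],[-np.sin(yaw),np.cos(yaw)]])
print(s["t"],R@(s["ee_pos"][:2]-o)*1000,s["ee_pos"][2],s["wrist_force"])
E
```

```text
48.45 [-82.31436747  68.67226656] 0.03086467564152117 [-0.25565213 -0.55878487  0.82242733]
```

Emit:
arm_command(moves=[{"x": -0.03,"y": 0,"z": 0,"wx": 0,"wy": 0,"wz": 0,"hand": 3},{"x": -0.06,"y": 0,"z": 0,"wx": 0,"wy": 0,"wz": 0,"hand": 3},{"x": -0.07,"y": 0,"z": 0,"wx": 0,"wy": 0,"wz": 0,"hand": 3},{"x": -0.07,"y": 0,"z": 0,"wx": 0,"wy": 0,"wz": 0,"hand": 3},{"x": -0.07,"y": 0,"z": 0,"wx": 0,"wy": 0,"wz": 0,"hand": 3}])

```text
t: 48.95
ee_pos: [0.5349, 0.1472, 0.0309]
eef_rot: [3.141, -0.0, 2.967]
wrist_force: [-2.1, 1.0, 0.0]
grip_width: 0.0301
```

Emit:
arm_command(moves=[{"x": 0.8,"y": 0,"z": 0,"wx": 0,"wy": 0,"wz": 0,"hand": 3},{"x": 1.5,"y": 0,"z": -2.5,"wx": 0,"wy": 0,"wz": 0,"hand": 2},{"x": 1.5,"y": 0,"z": -6,"wx": 0,"wy": 0,"wz": 0,"hand": 2},{"x": 1.5,"y": 0,"z": -9,"wx": 0,"wy": 0,"wz": 0,"hand": 2},{"x": -0.5,"y": 2.5,"z": -9,"wx": 0,"wy": 0,"wz": 0,"hand": 2}])

```text
t: 49.45
ee_pos: [0.5454, 0.1682, 0.1253]
eef_rot: [-3.142, 0.006, 2.963]
wrist_force: [1.4, -0.5, 0.3]
grip_width: 0.02
```

Emit:
arm_command(moves=[{"x": -1,"y": 1.3,"z": 0,"wx": 0,"wy": 0,"wz": 8.5,"hand": 2},{"x": -2,"y": 2.6,"z": 0,"wx": 0,"wy": 0,"wz": 17,"hand": 2},{"x": -3.05,"y": 4.1,"z": 0,"wx": 0,"wy": 0,"wz": 25.5,"hand": 2},{"x": -3.05,"y": 4.1,"z": 0,"wx": 0,"wy": 0,"wz": 34,"hand": 2},{"x": -3.05,"y": 4.1,"z": 0,"wx": 0,"wy": 0,"wz": 42.5,"hand": 2}])

```text
t: 49.95
ee_pos: [0.5815, 0.2061, 0.1207]
eef_rot: [3.141, 0.001, 2.22]
wrist_force: [0.3, 0.3, -0.3]
grip_width: 0.0202
```

Emit:
arm_command(moves=[{"x": 0,"y": 0,"z": 0,"wx": 0,"wy": 0,"wz": 8.5,"hand": 2},{"x": 0,"y": 0,"z": 0,"wx": 0,"wy": 0,"wz": 17,"hand": 2},{"x": 0,"y": 0,"z": 0,"wx": 0,"wy": 0,"wz": 25.5,"hand": 2},{"x": 0,"y": 0,"z": 0,"wx": 0,"wy": 0,"wz": 34,"hand": 2},{"x": 0,"y": 0,"z": 0,"wx": 0,"wy": 0,"wz": 42.5,"hand": 2}])

```text
t: 50.45
ee_pos: [0.5813, 0.2055, 0.1209]
eef_rot: [3.141, 0.0, 1.477]
wrist_force: [-0.5, -0.5, -0.1]
grip_width: 0.0201
```

Emit:
arm_command(moves=[{"x": 0,"y": 0,"z": 2,"wx": 0,"wy": 0,"wz": 5,"hand": 2},{"x": 0,"y": 0,"z": 4.5,"wx": 0,"wy": 0,"wz": 5,"hand": 2},{"x": 0,"y": 0,"z": 7,"wx": 0,"wy": 0,"wz": 5,"hand": 2},{"x": 0,"y": 0,"z": 9,"wx": 0,"wy": 0,"wz": 5,"hand": 2},{"x": 0,"y": 0,"z": 9,"wx": 0,"wy": 0,"wz": 5,"hand": 2}])

```text
t: 50.95
ee_pos: [0.5788, 0.2047, 0.028]
eef_rot: [-3.137, 0.004, 1.396]
wrist_force: [-0.2, 0.1, -0.5]
grip_width: 0.0202
```

```bash
python3 - <<'E'
from h import *
s=observe(); yaw=np.deg2rad(-10.1); o=np.array([.6034,.0652]); R=np.array([[np.cos(yaw),np.sin(yaw)],[-np.sin(yaw),np.cos(yaw)]])
print(s["t"],R@(s["ee_pos"][:2]-o)*1000,s["ee_pos"][2],s["wrist_force"],s["eef_rot"])
E
```

```text
50.95 [-48.71590286 133.03078659] 0.02804237929424741 [-0.16049331  0.09547967 -0.47047962] [-3.13663698  0.00367307  1.39642904]
```

Emit:
arm_command(moves=[{"x": -0.4,"y": 0,"z": 0,"wx": 0,"wy": 0,"wz": 0,"hand": 2},{"x": -0.8,"y": 0,"z": 0,"wx": 0,"wy": 0,"wz": 0,"hand": 2},{"x": -1.2,"y": 0,"z": 0,"wx": 0,"wy": 0,"wz": 0,"hand": 2},{"x": -1.5,"y": 0,"z": 0,"wx": 0,"wy": 0,"wz": 0,"hand": 2},{"x": -1.6,"y": 0,"z": 0,"wx": 0,"wy": 0,"wz": 0,"hand": 2}])

```text
t: 51.45
ee_pos: [0.5791, 0.1894, 0.0316]
eef_rot: [3.141, -0.0, 1.395]
wrist_force: [-0.0, -0.6, 0.1]
grip_width: 0.02
```

```bash
cat > q.py <<'E'
from h import *
s=observe(); yaw=np.deg2rad(-10.1); o=np.array([.6034,.0652]); R=np.array([[np.cos(yaw),np.sin(yaw)],[-np.sin(yaw),np.cos(yaw)]])
print(s["t"],R@(s["ee_pos"][:2]-o)*1000,s["ee_pos"][2],s["wrist_force"],s["torque"])
E
python3 q.py
```

```text
51.45 [-45.74509448 117.99418577] 0.03158367470176571 [-0.00534175 -0.6212684   0.12536593] [-0.04524396 -0.02317642  0.00137489]
```

Emit:
arm_command(moves=[{"x": -0.07,"y": 0,"z": 0,"wx": 0,"wy": 0,"wz": 0,"hand": 2},{"x": -0.14,"y": 0,"z": 0,"wx": 0,"wy": 0,"wz": 0,"hand": 2},{"x": -0.2,"y": 0,"z": 0,"wx": 0,"wy": 0,"wz": 0,"hand": 2},{"x": -0.26,"y": 0,"z": 0,"wx": 0,"wy": 0,"wz": 0,"hand": 2},{"x": -0.28,"y": 0,"z": 0,"wx": 0,"wy": 0,"wz": 0,"hand": 2}])

```text
t: 51.95
ee_pos: [0.5782, 0.1877, 0.0309]
eef_rot: [3.141, -0.0, 1.397]
wrist_force: [1.0, 1.1, 0.3]
grip_width: 0.0203
```

```bash
python3 q.py
```

```text
51.95 [-46.24837225 116.21402364] 0.030918636743936 [0.95906923 1.1261058  0.31849741] [ 0.16181418  0.05636541 -0.02856297]
```

Emit:
arm_command(moves=[{"x": 0.5,"y": 0,"z": 0,"wx": 0,"wy": 0,"wz": 0,"hand": 2},{"x": 1.5,"y": 0,"z": -1,"wx": 0,"wy": 0,"wz": 0,"hand": 2},{"x": 2,"y": 0,"z": -5,"wx": 0,"wy": 0,"wz": 0,"hand": 2},{"x": -1,"y": 0,"z": -9,"wx": 0,"wy": 0,"wz": 0,"hand": 2},{"x": -5,"y": 0,"z": -13,"wx": 0,"wy": 0,"wz": 0,"hand": 2}])

```text
t: 52.45
ee_pos: [0.571, 0.1455, 0.159]
eef_rot: [3.139, -0.002, 1.402]
wrist_force: [0.7, -0.7, 0.3]
grip_width: 0.0201
```

Emit:
arm_command(moves=[{"x": -4,"y": 0,"z": -3,"wx": 0,"wy": 0,"wz": 0,"hand": 2},{"x": -8,"y": 0,"z": -6,"wx": 0,"wy": 0,"wz": 0,"hand": 2},{"x": -11,"y": 0,"z": -6,"wx": 0,"wy": 0,"wz": 0,"hand": 2},{"x": -12,"y": 0,"z": -6,"wx": 0,"wy": 0,"wz": 0,"hand": 2},{"x": -12,"y": 0,"z": -6,"wx": 0,"wy": 0,"wz": 0,"hand": 2}])

```text
t: 52.95
ee_pos: [0.5494, 0.0237, 0.2167]
eef_rot: [3.141, -0.0, 1.394]
wrist_force: [-0.2, -0.3, 0.2]
grip_width: 0.0201
```

```bash
python3 soap.py; python3 - <<'E'
from h import *
c=np.load("pics/last_wrist.npy",allow_pickle=True).item()
a=rect(c,(.6034,.0652),np.deg2rad(-10.1),.045,(-85,25),(0,130),5)
cv2.imwrite("pics/v11.png",cv2.resize(a,(506,598)))
E
```

```text
52.95 [0.5493914  0.02367585 0.216679  ] [-0.22879715 -0.31171601  0.16769489]
tcp jig [-45.88967941 -50.35196869]
wrist griptop 1034 x [-13.   13.1] y [16.6 35.1] z 91.5 [array([ 0.2, 26. ]), array([26.7, 19.1]), np.float64(0.6)]
wrist plate 526 x [-71.7 -19. ] y [20.5 31.1] z 59.6 [array([-45.4,  25.8]), array([52.8, 10.6]), np.float64(0.2)]
wrist soap 5631 x [-69.5 -18.1] y [30.1 97.2] z 43.7 [array([-43.7,  63.9]), array([67.6, 53. ]), np.float64(89.9)]
wrist rail 1444 x [-18.1  17.8] y [70.1 96.3] z 49.7 [array([-0.2, 83.2]), array([36.2, 26.4]), np.float64(0.5)]
side griptop 106 x [-13.3  11.5] y [18.1 37.2] z 92.0 [array([-1. , 28.1]), array([19.6, 25.1]), np.float64(86.4)]
side plate 97 x [-71.8 -19.1] y [22.8 34.6] z 59.9 [array([-45.3,  27.5]), array([53. , 11.9]), np.float64(3.2)]
side soap 922 x [-71. -16.] y [ 27.3 178.3] z 44.6 [array([-43.9, 102.7]), array([ 56.6, 156.8]), np.float64(0.0)]
side rail 685 x [-19.4  18.6] y [ 70.7 179.5] z 50.5 [array([ -0.2, 125.1]), array([ 39. , 109.9]), np.float64(0.6)]
```

```bash
python3 - <<'E'
from h import *
c=np.load("pics/last_wrist.npy",allow_pickle=True).item()
M=np.linalg.inv(c["camera_from_world"]); yaw=np.deg2rad(-10.1); o=np.array([.6034,.0652]); R=np.array([[np.cos(yaw),np.sin(yaw)],[-np.sin(yaw),np.cos(yaw)]])
print("cam",R@(M[:2,3]-o)*1000,M[2,3])
W=cloud(c); J=np.dstack([(W[...,:2]-o)@R.T*1000,W[...,2:]*1000]); g=cv2.cvtColor(c["frame"],cv2.COLOR_BGR2GRAY)
for x in(-66,-56,-46,-36,-26):
    w=np.r_[o+R.T@np.array([x,29])/1000,.05]; u,v=np.round(proj(c,w)[0]).astype(int)
    print(x,(u,v),[(round(float(J[k,u,1]),1),round(float(J[k,u,2])),int(g[k,u])) for k in range(v-9,v+9)])
E
```

```text
cam [-45.50342178  20.03138218] 0.35096166995890704
-66 (np.int64(251), np.int64(89)) [(36.4, 44, 159), (35.7, 43, 159), (34.9, 43, 157), (34.1, 43, 158), (33.3, 43, 159), (32.5, 44, 155), (31.7, 44, 144), (30.9, 43, 126), (30.2, 42, 90), (29.5, 39, 83), (28.1, 60, 180), (27.3, 61, 213), (26.6, 59, 198), (25.8, 60, 192), (25.1, 59, 184), (24.4, 59, 180), (23.6, 59, 165), (23.0, 46, 99)]
-56 (np.int64(264), np.int64(89)) [(36.4, 44, 159), (35.6, 44, 159), (34.8, 45, 160), (34.0, 44, 160), (33.2, 43, 158), (32.4, 45, 160), (31.6, 44, 146), (30.9, 44, 133), (30.2, 42, 87), (29.5, 38, 78), (28.1, 59, 177), (27.3, 60, 211), (26.5, 60, 200), (25.8, 60, 192), (25.1, 59, 185), (24.3, 60, 180), (23.5, 61, 169), (23.0, 38, 101)]
-46 (np.int64(276), np.int64(89)) [(36.4, 43, 153), (35.5, 45, 152), (34.8, 43, 153), (34.0, 45, 151), (33.3, 42, 154), (32.4, 44, 153), (31.6, 44, 144), (30.9, 42, 125), (30.1, 43, 80), (29.5, 37, 85), (28.1, 59, 181), (27.3, 59, 205), (26.5, 61, 196), (25.8, 61, 193), (25.1, 59, 187), (24.3, 60, 187), (23.5, 60, 169), (23.1, 29, 104)]
-36 (np.int64(289), np.int64(89)) [(36.4, 43, 150), (35.6, 43, 151), (34.8, 44, 152), (34.0, 43, 151), (33.2, 44, 155), (32.5, 43, 152), (31.7, 43, 141), (30.9, 43, 127), (30.1, 43, 77), (29.5, 37, 91), (28.1, 60, 183), (27.3, 60, 203), (26.6, 59, 191), (25.8, 60, 189), (25.0, 60, 187), (24.3, 61, 190), (23.5, 58, 166), (23.2, 19, 96)]
-26 (np.int64(301), np.int64(89)) [(36.4, 43, 149), (35.6, 45, 148), (34.8, 43, 152), (34.1, 42, 149), (33.2, 45, 148), (32.5, 44, 148), (31.7, 43, 137), (30.9, 42, 120), (30.1, 42, 73), (29.5, 37, 91), (28.1, 58, 186), (27.3, 60, 198), (26.6, 59, 186), (25.8, 58, 185), (25.1, 59, 185), (24.3, 60, 188), (23.6, 59, 167), (23.3, 10, 98)]
```

No bed is visible between plate and soap, so the gap is under about 0.7 mm. The last step was stopped about 1 mm short while still settling, so I make one last slow nudge.

Emit:
arm_command(moves=[{"x": 5,"y": 0,"z": 0,"wx": 0,"wy": 0,"wz": 0,"hand": 2},{"x": 10,"y": 0,"z": 0,"wx": 0,"wy": 0,"wz": 0,"hand": 2},{"x": 14.5,"y": 0,"z": 2,"wx": 0,"wy": 0,"wz": 0,"hand": 2},{"x": 18.2,"y": 0,"z": 5,"wx": 0,"wy": 0,"wz": 0,"hand": 2},{"x": 18.2,"y": 0,"z": 9,"wx": 0,"wy": 0,"wz": 0,"hand": 2}])

```text
t: 53.55
ee_pos: [0.581, 0.2163, 0.1259]
eef_rot: [3.14, -0.008, 1.41]
wrist_force: [0.2, -0.1, 0.4]
grip_width: 0.0197
```

Emit:
arm_command(moves=[{"x": 0,"y": 0,"z": 3,"wx": 0,"wy": 0,"wz": 0,"hand": 2},{"x": 0,"y": 0,"z": 6,"wx": 0,"wy": 0,"wz": 0,"hand": 2},{"x": 0,"y": 0,"z": 9,"wx": 0,"wy": 0,"wz": 0,"hand": 2},{"x": 0,"y": 0,"z": 9.9,"wx": 0,"wy": 0,"wz": 0,"hand": 2},{"x": 0,"y": 0,"z": 9.9,"wx": 0,"wy": 0,"wz": 0,"hand": 2}])

```text
t: 54.05
ee_pos: [0.5793, 0.2053, 0.0253]
eef_rot: [-3.138, 0.001, 1.399]
wrist_force: [0.3, 0.2, 0.3]
grip_width: 0.02
```

```bash
python3 q.py
```

```text
54.05 [-48.28421928 133.69542642] 0.02531432619486193 [0.31427327 0.16401889 0.27635477] [-0.01764905 -0.03673583 -0.04744839]
```

Emit:
arm_command(moves=[{"x": -0.5,"y": 0,"z": 0,"wx": 0,"wy": 0,"wz": 0,"hand": 2},{"x": -1,"y": 0,"z": 0,"wx": 0,"wy": 0,"wz": 0,"hand": 2},{"x": -1.5,"y": 0,"z": 0,"wx": 0,"wy": 0,"wz": 0,"hand": 2},{"x": -1.6,"y": 0,"z": 0,"wx": 0,"wy": 0,"wz": 0,"hand": 2},{"x": -1.6,"y": 0,"z": 0,"wx": 0,"wy": 0,"wz": 0,"hand": 2}])

```text
t: 54.55
ee_pos: [0.5787, 0.1875, 0.028]
eef_rot: [3.141, -0.001, 1.395]
wrist_force: [0.0, -0.1, 0.9]
grip_width: 0.0199
```

```bash
python3 q.py
```

```text
54.55 [-45.74068588 116.10235749] 0.027993507832275385 [ 0.00555761 -0.12885407  0.93494652] [-0.02800658  0.07506532  0.04416288]
```

Emit:
arm_command(moves=[{"x": -0.04,"y": 0,"z": 0,"wx": 0,"wy": 0,"wz": 0,"hand": 2},{"x": -0.08,"y": 0,"z": 0,"wx": 0,"wy": 0,"wz": 0,"hand": 2},{"x": -0.1,"y": 0,"z": 0,"wx": 0,"wy": 0,"wz": 0,"hand": 2},{"x": -0.1,"y": 0,"z": 0,"wx": 0,"wy": 0,"wz": 0,"hand": 2},{"x": -0.1,"y": 0,"z": 0,"wx": 0,"wy": 0,"wz": 0,"hand": 2}])

```text
t: 55.05
ee_pos: [0.5782, 0.1872, 0.0272]
eef_rot: [3.142, -0.0, 1.397]
wrist_force: [-0.1, 0.6, 0.6]
grip_width: 0.02
```

```bash
python3 q.py
```

```text
55.05 [-46.25767641 115.70821914] 0.027248745124884104 [-0.10719076  0.61473298  0.56604827] [0.08788032 0.0275536  0.01327213]
```

Emit:
arm_command(moves=[{"x": -0.03,"y": 0,"z": 0,"wx": 0,"wy": 0,"wz": 0,"hand": 2},{"x": -0.06,"y": 0,"z": 0,"wx": 0,"wy": 0,"wz": 0,"hand": 2},{"x": -0.08,"y": 0,"z": 0,"wx": 0,"wy": 0,"wz": 0,"hand": 2},{"x": -0.08,"y": 0,"z": 0,"wx": 0,"wy": 0,"wz": 0,"hand": 2},{"x": -0.08,"y": 0,"z": 0,"wx": 0,"wy": 0,"wz": 0,"hand": 2}])

```text
t: 55.55
ee_pos: [0.578, 0.1864, 0.0272]
eef_rot: [3.142, -0.0, 1.396]
wrist_force: [0.5, 0.9, -0.0]
grip_width: 0.0195
```

```bash
python3 q.py
```

```text
55.55 [-46.26181298 114.87010392] 0.027247268946327112 [ 0.52749958  0.87687739 -0.03923965] [ 0.29376631  0.02800657 -0.04382979]
```

Emit:
arm_command(moves=[{"x": 0.5,"y": 0,"z": 0,"wx": 0,"wy": 0,"wz": 0,"hand": 2},{"x": 1.5,"y": 0,"z": -1,"wx": 0,"wy": 0,"wz": 0,"hand": 2},{"x": 2,"y": 0,"z": -5,"wx": 0,"wy": 0,"wz": 0,"hand": 2},{"x": -1,"y": 0,"z": -9,"wx": 0,"wy": 0,"wz": 0,"hand": 2},{"x": -5,"y": 0,"z": -13,"wx": 0,"wy": 0,"wz": 0,"hand": 2}])

```text
t: 56.05
ee_pos: [0.5708, 0.144, 0.1553]
eef_rot: [3.139, -0.002, 1.401]
wrist_force: [0.4, -0.0, 1.5]
grip_width: 0.0197
```

Emit:
arm_command(moves=[{"x": -4,"y": 0,"z": -3,"wx": 0,"wy": 0,"wz": 0,"hand": 2},{"x": -8,"y": 0,"z": -6,"wx": 0,"wy": 0,"wz": 0,"hand": 2},{"x": -11,"y": 0,"z": -6,"wx": 0,"wy": 0,"wz": 0,"hand": 2},{"x": -11.5,"y": 0,"z": -6,"wx": 0,"wy": 0,"wz": 0,"hand": 2},{"x": -11.5,"y": 0,"z": -6,"wx": 0,"wy": 0,"wz": 0,"hand": 2}])

```text
t: 56.55
ee_pos: [0.5502, 0.0278, 0.2133]
eef_rot: [3.141, -0.0, 1.394]
wrist_force: [0.5, 1.0, -0.5]
grip_width: 0.0198
```

```bash
python3 soap.py; python3 - <<'E'
from h import *
c=np.load("pics/last_wrist.npy",allow_pickle=True).item()
yaw=np.deg2rad(-10.1); o=np.array([.6034,.0652]); R=np.array([[np.cos(yaw),np.sin(yaw)],[-np.sin(yaw),np.cos(yaw)]])
W=cloud(c); J=np.dstack([(W[...,:2]-o)@R.T*1000,W[...,2:]*1000]); g=cv2.cvtColor(c["frame"],cv2.COLOR_BGR2GRAY)
for x in(-66,-46,-26):
    w=np.r_[o+R.T@np.array([x,29])/1000,.05]; u,v=np.round(proj(c,w)[0]).astype(int)
    print(x,(u,v),[(round(float(J[k,u,1]),1),round(float(J[k,u,2])),int(g[k,u])) for k in range(v-4,v+5)])
E
```

```text
56.55 [0.55020593 0.02777171 0.2132941 ] [ 0.50150957  0.99717299 -0.53057959]
tcp jig [-45.80605857 -46.1767403 ]
wrist griptop 1030 x [-12.9  13.2] y [16.8 34.9] z 91.5 [array([ 0.2, 25.8]), array([26.6, 18.3]), np.float64(0.5)]
wrist plate 586 x [-71.4 -19.1] y [20.2 30.7] z 59.6 [array([-45.3,  25.3]), array([52.5, 10.5]), np.float64(0.4)]
wrist soap 6065 x [-69.4 -18.2] y [ 29.5 100.6] z 43.7 [array([-44.1,  64.8]), array([52.8, 72.3]), np.float64(0.1)]
wrist rail 1684 x [-17.9  17.9] y [70.1 99.6] z 49.7 [array([-0.1, 84.9]), array([36.7, 29.7]), np.float64(0.8)]
side griptop 105 x [-13.4  12.6] y [18.9 37.5] z 92.3 [array([-0.4, 28. ]), array([18.8, 26.4]), np.float64(88.4)]
side plate 89 x [-71.5 -19.8] y [20.6 33.1] z 60.1 [array([-45.8,  26.9]), array([52.5, 12.5]), np.float64(0.3)]
side soap 915 x [-70.9 -15.8] y [ 27.2 178.7] z 44.6 [array([-42.7, 103.4]), array([158.7,  57.2]), np.float64(88.6)]
side rail 663 x [-19.2  18.5] y [ 70.7 179.4] z 50.6 [array([-1.00e-01,  1.25e+02]), array([ 38.9, 110. ]), np.float64(0.6)]
-66 (np.int64(251), np.int64(94)) [(32.6, 43, 156), (31.9, 43, 156), (31.1, 43, 154), (30.3, 44, 142), (29.5, 44, 121), (28.7, 44, 95), (27.7, 59, 111), (27.0, 59, 175), (26.2, 60, 207)]
-46 (np.int64(276), np.int64(94)) [(32.6, 44, 152), (31.8, 44, 155), (31.0, 43, 152), (30.2, 45, 142), (29.5, 43, 121), (28.8, 35, 64), (27.7, 60, 119), (26.9, 59, 189), (26.2, 58, 200)]
-26 (np.int64(301), np.int64(94)) [(32.6, 43, 152), (31.9, 42, 150), (31.1, 44, 144), (30.2, 45, 134), (29.5, 43, 108), (28.7, 42, 93), (27.7, 59, 161), (27.0, 60, 196), (26.2, 61, 186)]
```

```bash
python3 -c "
from plant import job_done,observe
print(job_done(),observe()['t'])"
```

```text
the job is handed in; nothing more can be done
the job is handed in; nothing more can be done
```

The job is handed in: the stop is home in the index notch and the soap rests square against its plate, at 56.6 s of the 72 s allowed.

- **Stop:** I lifted it from the pocket, put it in through the window and dragged it left at about 5–7 N. It dropped 8 mm into the notch at rail y ≈ +26 mm. The last check showed the grip top at z 91.5 mm, the same as when it was parked, so the flange is flat, and the yaw is about 0.5°.
- **Soap:** I pushed it to the fence at 2–3.5 N, then along the rail to the plate at about 2 N at most. It is within about 0.1° of square and flush with the fence.
- **Contact with the plate:** I take it as touching, but the wrist force gave no clear sign because the stop gives way so easily. The evidence is that the visible gap closed and the plate shifted about 0.4 mm on the final nudge.
- **What went wrong:** My first soap push went too far and turned the stop about 7° in its slack. I mended this by gripping the stop square again, squaring the soap on the fence and nudging it up once more.
- **Not checked:** I could not view the last picture because the 12-picture limit was reached. The final state rests on depth readings, and I did not re-measure the tins and the cup.

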